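# Seat a disc with the stage's spring clip and swing the clip clear

### The arm

A 7-joint arm with a two-finger parallel gripper is mounted at the origin on the work surface; the furniture and walls round the work are solid. World frame = base frame: x ahead of the robot, y to its left, z up, the work surface at z = 0. Lengths are in mm, angles in rad, forces in N, time in s.
With the tool pointing down it reaches from about 400 to 850 mm from the base axis. Payload 6.9 kg.
Tool frame: the origin (TCP) lies where the fingers leave the gripper's body, on its centre line; the fingertips stand 73 mm ahead of it and the grasp point (between the pads) lies 54 mm ahead of it; x points along the fingers, z is the direction in which the jaws open and shut, and the axes are right-handed (so a half turn about x gives the same grasp; the last joint's range is limited). The gripper opens to 85 mm and grips with 20 to 120 N. Pads are 22 mm wide; open, the fingers measure 114 mm over their backs; the gripper's body (76 mm by 85 mm) begins 54 mm behind the grasp point. The pads swing forward as they close: fully open they stand 13 mm farther back than shut.
Start: joints at [1.351, 0.507, -0.238, 1.5, 0.126, 1.149, -0.155], TCP at [200.012, -592.123, 303.875] pointing down, gripper open.
Joint ranges: [-3.08, 3.08], [-0.24, 2.05], [-1.43, 1.35], [0, 2.5], [-1.52, 4.66], [0.17, 1.96], [-2.89, 2.89]. Speed limits (rad/s): [2.39, 2.39, 3.14, 3.14, 3.14, 3.14, 3.14].

### API

Orientations are given as a unit quaternion [w, x, y, z].
In Python, from plant import robot gives the robot as it stands.
- The arm moves only by the tool play_rows, never from a script. Its argument "series" is a list of rows, each a list of 7 numbers: the shift along the tool's x, y, z in units of 4 cm (1.0 is 4 cm), then the turn, a rotation vector about the tool's x, y, z in units of 4 degrees (1.0 is 4 degrees), then the gripper's target within -1 to 1 (fully open at 1, half-way at 0, shut at -1). A call has 1 to 8 rows; each row shifts and turns the commanded pose from where the row before left it, along the tool's axes as they then stand; what a row does not reach is not made up. A row lasts 1/12 s, in which the tool goes at most 41.7 mm and 7.16 degrees, less where a joint would pass 70% of its speed; a pose out of reach is approached as far as the arm can. A call with a number of a shift or a turn outside -1 to 1 is refused whole. A call with a gripper value outside its range is refused whole. The fingers move at their own pace and stop on an object; "squeeze" is the grip in N (left out, the last holds). Time passes only in rows, so rows that do not move let the fingers close. It gives the time, the measured TCP pose, the force and the opening at its end, in the units of the state.
- robot.read_state(): the state, without advancing time (a new reading comes with each control period).
- robot.read_camera(name): name is "side" or "top"; returns the picture (400x640x3 uint8, blue, green, red); there is no depth.
- robot.calibration(name): a dict with "fx", "fy", "cx", "cy" (pixels), "dist" ([k1, k2, p1, p2, k3] as OpenCV has them; the pictures are not rectified), "world_from_camera" (4x4, takes a point from camera to world coordinates). Camera axes: x right, y down, z forward; pixel columns grow to the right and rows downward; lengths in mm; the calibration is good to about 2 mm. A picture is of the moment at which its call begins. calibration takes no time and is no camera call.
- robot.job_done(): hands the job in, once; it reports no verdict.
The state is a dict: "clock": time; "q": joint angles; "joint_vel": joint speeds; "effort": joint torques, N m; "ee_pos": TCP position; "orientation": TCP orientation; "force": force on the tool from outside, world axes, zero at the start; "wrist_torque": the same for the moment, N m; "opening": finger opening in mm.
Only numpy, scipy, OpenCV 4.12 (cv2) and the standard library are available. Lean on these libraries where they do the work, as an engineer would, in place of code of your own. Each camera call takes 0.05 s, during which the arm holds its last target.

### The job

Set the metal disc home in the V-shaped nest of the small stage using the stage's spring clip only: swing the clip round its pivot screw onto the disc's edge until the disc is pressed firmly but gently into the V, then let go so that the clip holds the disc by itself for a moment. After that swing the clip well clear of the disc again, back to the open side, leaving the disc seated; do not touch the disc with the gripper or mark its edge with more than 12 N, and leave the jar, the vial and the white lid alone.

Things in the scene. Friction and masses are not known exactly. Their poses are not given: they have to be found in the camera images.
- stage: Grey metal stage plate, 132 x 140 mm, 12 mm thick, fixed on the table; origin at the centre of its underside, z up. Two low steel bars on it (tops 22 mm above the table), each at 35 degrees to the stage's x axis, form a V nest that opens to the stage's -x. A push along the stage's +x seats the disc against both bars.
- nest (a point): Centre (half-way up, 15 mm above the table) that the disc has when it touches both bars of the V; at (12, 10, 15) mm in the stage's frame.
- disc_c: Loose turned metal disc, 50 mm across, 6 mm thick, about 0.09 kg, lying flat on the stage (underside 12 mm above the table) 6 to 13 mm short of its seat, towards the stage's -x, and up to 5 mm aside. Origin at the centre of its underside.
- spring_clip: Steel spring clip turning about an upright screw at (-20, -55) mm in the stage's frame; origin on that axis, 12 mm above the table, z up. Its arm points along its own -x. At the start it points within 0.35 rad of the stage's -x (open side); it swings clockwise seen from above, about 1.6 rad, until it points to the stage's +y, across the disc's open-side edge. It can go to 2.0 rad.
- clip_post (a point): Middle of the upright round thumb post that turns the clip: 12 mm diameter, 32 mm tall (23 to 55 mm above the table), on the arm, 48 mm from the pivot axis. Push it from either side, or straddle it. The disc's top is at 18 mm: fingertips 24 mm or more above the table pass over the disc, the bars and the arm (top 23 mm).
- clip_pivot (a point): Pivot screw of the clip, on its axis, 24 mm above the table; head 12 mm across. It is stiff (0.35 N m of friction, about 7 N at the post) and the clip stays where it is left, so that it can hold up to about 5 N on the disc by itself. Beyond the friction, 1 N at the clip's pad takes 1.35 N at the post.
- jar_b: Bystander: sample jar with screw lid, 48 mm across, 50 mm high; origin at the centre of its underside.
- vial_a: Bystander: small capped vial, 15 mm across, 46 mm high; origin at the centre of its underside.
- white_lid: Bystander: white jar lid, 60 mm across, 13 mm high; origin at the centre of its underside.
- clip_root (a point): Root of the clip's spring leaf, under the arm, 12 mm from the pivot, 16 mm above the table. The leaf ends in a polished round pad (8 mm across) 65 mm from the pivot, which presses the disc. It gives 1 mm for 6 N at the pad. It is bent by hand: the pad stands up to 10 mm to either side of the arm's line, not measured, so feel where it bites. Aim for 6 to 9 N at the pad; over 12 N marks the disc.
There are look-alikes about, which are no part of the job. Of the things that look like the disc_c, the smaller one is meant.

How it is judged:
By the outcome, as a careful person would: the job done as asked, in the order asked, and still so for the second after the job is handed in, with the robot touching nothing.
It also fails if it takes over 72 s, if anything falls off the work surface, if the arm or the gripper's body presses on something with over 40 N, if the wrist force passes 120 N, or if a joint passes its speed limit or range.

## Working session

There is one attempt and no reset: what is moved stays moved. The work goes in short steps, Python scripts to look and compute and a tool call to move; the robot and the scene stay as the last step left them, time stands still between calls to the robot, and variables do not carry over. Pictures are saved under pics/ and viewed, and the job is handed in when it is done.

Besides the shell and the picture viewer there is one more tool, called after "Request:" in YAML: its name, and indented under it one key for each argument. play_rows: Moves the arm, as the interface text tells. Shifts and turns lie within -1 to 1; 1 stands for 4 cm of shift or 4 degrees of turn. Its arguments: {"type":"object","properties":{"series":{"type":"array","items":{"type":"array","items":{"type":"number","minimum":-1,"maximum":1}}},"squeeze":{"type":"number"}},"required":["series"]}

```bash
ls; mkdir -p pics
python3 - <<'E'
from plant import robot
import cv2
print(robot.read_state())
for n in("top","side"):
    cv2.imwrite(f"pics/{n}0.png",robot.read_camera(n)); print(robot.calibration(n))
E
```

```text
pics
{'clock': 0.0, 'q': array([ 1.35050844,  0.50833586, -0.23750942,  1.50114436,  0.12572251,
        1.14889133, -0.15483331]), 'joint_vel': array([-0.00024698, -0.0003221 , -0.00173933, -0.00032781,  0.00076299,
        0.00302804,  0.00064771]), 'effort': array([ 4.14766064e-04, -6.20602727e+01, -2.18642883e+00, -2.49660051e+01,
        1.26547721e-02,  1.17463135e-02, -3.43018303e-05]), 'ee_pos': array([ 199.83001582, -591.79735651,  303.0262769 ]), 'orientation': array([ 0.5739383 ,  0.4126497 ,  0.57499006, -0.41194839]), 'force': array([ 0.33335313, -0.72322654, -0.16019356]), 'wrist_torque': array([0.03758093, 0.00836518, 0.063465  ]), 'opening': 85.26061606031404}
{'fx': 410.86022525041363, 'fy': 410.86022525041363, 'cx': 316.25356649721107, 'cy': 198.11762355238272, 'dist': array([-0.09840109,  0.        ,  0.        ,  0.        ,  0.        ]), 'world_from_camera': array([[ 2.78241470e-02, -9.92289712e-01,  1.20776424e-01,
         3.85734518e+02],
       [-9.99607690e-01, -2.72325728e-02,  6.54622327e-03,
         5.64347424e+01],
       [-3.20669723e-03, -1.20911186e-01, -9.92658150e-01,
         1.03421138e+03],
       [ 0.00000000e+00,  0.00000000e+00,  0.00000000e+00,
         1.00000000e+00]])}
{'fx': 512.0336413099132, 'fy': 512.0336413099132, 'cx': 314.51358921636813, 'cy': 203.80230998965763, 'dist': array([-0.09705966,  0.        ,  0.        ,  0.        ,  0.        ]), 'world_from_camera': array([[ 9.57641048e-01, -1.33577961e-01,  2.55108901e-01,
         2.63292250e+02],
       [-2.86927594e-01, -3.67504023e-01,  8.84654367e-01,
        -7.57519820e+02],
       [-2.44167790e-02, -9.20379118e-01, -3.90264141e-01,
         4.17898584e+02],
       [ 0.00000000e+00,  0.00000000e+00,  0.00000000e+00,
         1.00000000e+00]])}
```

View pics/top0.png

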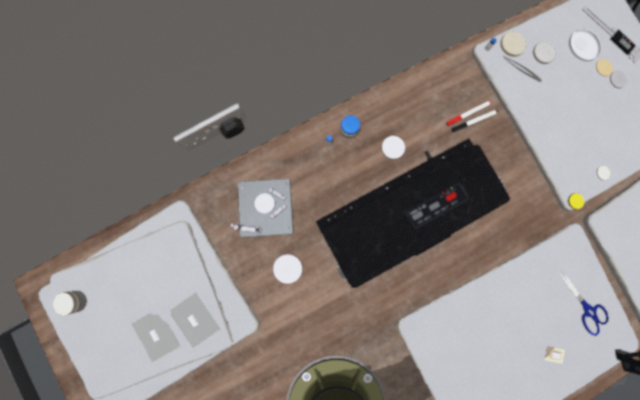

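View pics/side0.png

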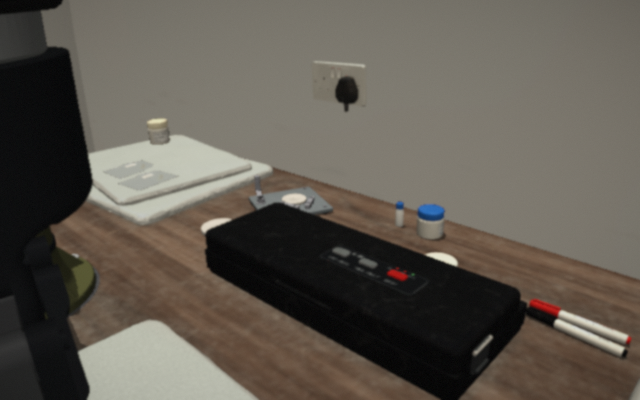

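Run:
```python
import cv2
a=cv2.imread("pics/top0.png")[165:250,215:310]
cv2.imwrite("pics/t0z.png",cv2.resize(a,None,fx=7,fy=7,interpolation=cv2.INTER_CUBIC))
a=cv2.imread("pics/side0.png")[165:230,235:345]
cv2.imwrite("pics/s0z.png",cv2.resize(a,None,fx=7,fy=7,interpolation=cv2.INTER_CUBIC))
```

```text
(no output)
```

View pics/t0z.png

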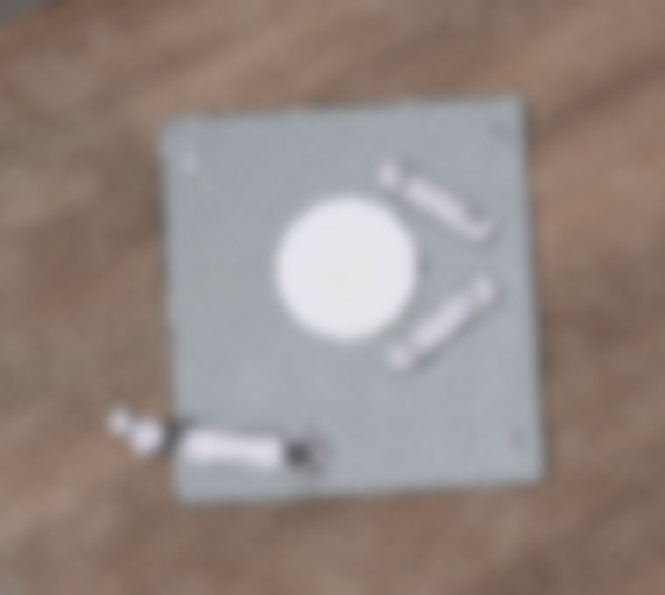

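View pics/s0z.png

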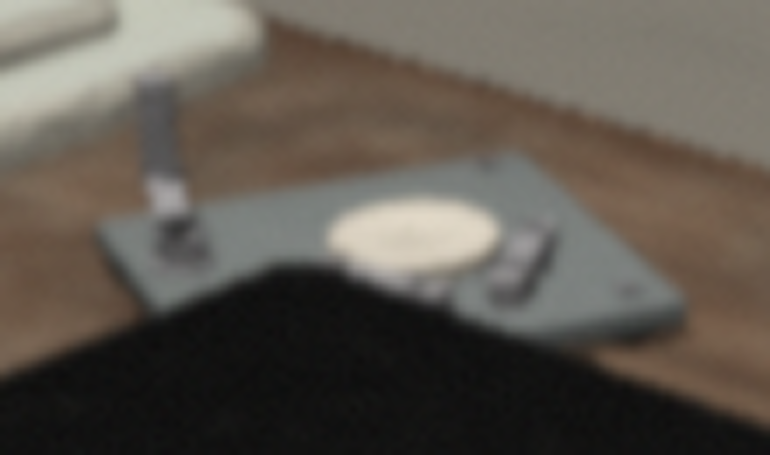

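```bash
cat > h.py <<'E'
import numpy as np, cv2
from plant import robot
from scipy.optimize import least_squares
def K(c): return np.array([[c['fx'],0,c['cx']],[0,c['fy'],c['cy']],[0,0,1.]])
def proj(n,P):
    c=robot.calibration(n); M=np.linalg.inv(c['world_from_camera'])
    return cv2.projectPoints(np.atleast_2d(P).astype(float),cv2.Rodrigues(M[:3,:3])[0],M[:3,3],K(c),c['dist'])[0][:,0]
def back(n,uv,z):
    c=robot.calibration(n); W=c['world_from_camera']
    p=cv2.undistortPoints(np.array(uv,float).reshape(-1,1,2),K(c),c['dist'])[:,0]
    d=np.c_[p,np.ones(len(p))]@W[:3,:3].T; o=W[:3,3]
    z=np.broadcast_to(z,len(p)); return o+d*((z-o[2])/d[:,2])[:,None]
def s2w(st,P):
    P=np.atleast_2d(P).astype(float);c,s=np.cos(st[2]),np.sin(st[2])
    return np.c_[st[0]+c*P[:,0]-s*P[:,1],st[1]+s*P[:,0]+c*P[:,1],P[:,2]]
E
python3 - <<'E'
from h import *
z=lambda p:[215+(p[0]+.5)/7-.5,165+(p[1]+.5)/7-.5]
uv=np.array([z(p) for p in [(163,119),(521,98),(544,478),(178,500)]])
L=np.array([[-66,70,12],[66,70,12],[66,-70,12],[-66,-70,12]])
r=least_squares(lambda s:(proj("top",s2w(s,L))-uv).ravel(),[480,150,-1.6]);st=r.x
print("stage",st,np.abs(r.fun).max())
def w2s(P): 
    d=P[:,:2]-st[:2];c,s=np.cos(st[2]),np.sin(st[2]);return np.c_[c*d[:,0]+s*d[:,1],-s*d[:,0]+c*d[:,1]]
print("disc",w2s(back("top",[z((346,268))],18)), back("top",[z((346,268))],18))
print("posttop?",w2s(back("top",[z((148,437)),z((118,418)),z((305,455)),z((185,445)),z((285,455))],[55,55,24,23,23])))
print("pivot",s2w(st,[[-20,-55,24]]),"nest",s2w(st,[[12,10,15]]))
for P in ([-20,-55,24],[-37,10,0],[12,10,15]):
  q=proj("top",s2w(st,[P]))[0]; print(P,((q-[215,165])+.5)*7-.5)
for a in (-.3,-.15,0,.15,.3):
  for zz in (23,55):
    q=proj("top",s2w(st,[[-20-48*np.cos(a),-55+48*np.sin(a),zz]]))[0]
    q2=proj("side",s2w(st,[[-20-48*np.cos(a),-55+48*np.sin(a),zz]]))[0]
    print(a,zz,((q-[215,165])+.5)*7-.5,((q2-[235,165])+.5)*7-.5)
for x,y in L[:,:2]: print(((proj("side",s2w(st,[[x,y,12]]))[0]-[235,165])+.5)*7-.5)
print(((proj("side",s2w(st,[[-20,-55,24]]))[0]-[235,165])+.5)*7-.5)
E
```

```text
stage [484.09271771 191.64995384  -1.48070287] 0.7164974674276436
disc [[-0.49723909  9.8954306 ]] [[493.90327829 193.03548432  18.        ]]
posttop? [[-66.52102452 -48.29278977]
 [-76.58755675 -41.18083005]
 [-17.36742006 -55.99786544]
 [-59.79407889 -49.87662009]
 [-24.56928161 -55.51867743]]
pivot [[427.51634702 206.6204007   24.        ]] nest [[495.13182057 180.59833821  15.        ]]
[-20, -55, 24] [297.42193276 452.61671518]
[-37, 10, 0] [252.25912156 279.37513173]
[12, 10, 15] [381.91091479 266.46199222]
-0.3 23 [170.26212646 500.80027676] [ 97.45143378 186.50298519]
-0.3 55 [152.46286854 498.04747971] [89.5770999  87.13171776]
-0.15 23 [164.89994102 481.15489018] [118.42003573 181.08874398]
-0.15 55 [146.94408511 477.76907936] [110.812325    81.98688895]
0 23 [162.53001945 460.90172815] [140.71027213 176.78242298]
0 55 [144.51363733 456.86465582] [133.37553231  77.88114325]
0.15 23 [163.19857637 440.49539137] [163.86844705 173.66178684]
0.15 55 [145.21861175 435.80335694] [156.80820064  74.88861981]
0.3 23 [166.88400651 420.39184483] [187.43134099 171.78302088]
0.3 55 [149.03614707 415.05563564] [180.64244144  73.063201  ]
[526.1848106  149.10986143]
[694.77568222 299.18070633]
[223.74180195 385.79202818]
[ 97.41498665 220.42013934]
[184.83430072 227.7472384 ]
```

```bash
cat >> h.py <<'E'
from scipy.spatial.transform import Rotation as R
ST=np.array([484.09,191.65,-1.4807])
def rot(q): return R.from_quat(q,scalar_first=True)
def st():
    s=robot.read_state(); m=rot(s['orientation']).as_matrix()
    print("t%.2f"%s['clock'],"p",s['ee_pos'].round(1),"q",s['q'].round(2),"F",s['force'].round(1),"T",s['wrist_torque'].round(2),"op",s['opening'].round(1))
    print("tool z az %.1f deg  y az %.1f"%(np.degrees(np.arctan2(m[1,2],m[0,2])),np.degrees(np.arctan2(m[1,1],m[0,1]))),"x",m[:,0].round(3))
    return s,m
def delta(target):
    s,m=st(); d=np.array(target)-s['ee_pos']; print("delta world",d.round(1),"tool units",(m.T@d/40).round(2))
def post(a): return s2w(ST,[[-20-48*np.cos(a),-55+48*np.sin(a),40]])[0]
E
python3 - <<'E'
from h import *
delta([500,-150,300])
for a in(.14,.85,1.57,1.7):
  # tangential direction in world az (direction of swing)
  print(a,post(a).round(1),"push az",np.degrees(ST[2]+np.arctan2(np.cos(a),np.sin(a))).round(1))
E
```

```text
Traceback (most recent call last):
  File "h.py", line 25, in delta
    s,m=st(); d=np.array(target)-s['ee_pos']; print("delta world",d.round(1),"tool units",(m.T@d/40).round(2))
        ~~^^
  File "h.py", line 21, in st
    print("t%.2f"%s['clock'],"p",s['ee_pos'].round(1),"q",s['q'].round(2),"F",s['force'].round(1),"T",s['wrist_torque'].round(2),"op",s['opening'].round(1))
                                                                                                                                      ^^^^^^^^^^^^^^^^^^
AttributeError: 'float' object has no attribute 'round'
```

```bash
sed -i "s/s\['opening'\].round(1)/round(s['opening'],1)/" h.py
python3 - <<'E'
from h import *
delta([500,-150,300])
for a in(.14,.85,1.57,1.7):
  # tangential direction in world az (direction of swing)
  print(a,post(a).round(1),"push az",np.degrees(ST[2]+np.arctan2(np.cos(a),np.sin(a))).round(1))
E
```

```text
t0.10 p [ 199.9 -591.8  303.1] q [ 1.35  0.51 -0.24  1.5   0.13  1.15 -0.15] F [ 0.3  0.2 -0.1] T [ 0.   -0.01 -0.11] op 85.3
tool z az -71.3 deg  y az 18.7 x [-0.001  0.002 -1.   ]
delta world [300.1 441.8  -3.1] tool units [ 0.09 10.64 -8.06]
0.14 [429.9 254.6  40. ] push az -2.9
0.85 [460.6 241.4  40. ] push az -43.5
1.57 [475.3 211.   40. ] push az -84.8
1.7 [475.5 204.7  40. ] push az -92.2
```

Request:
play_rows:
  series:
    - [0,0.6,-0.4,0,0,0,1]
    - [0,0.7,-0.5,0,0,0,1]
    - [0,0.7,-0.5,0,0,0,1]
    - [0,0.7,-0.5,0,0,0,1]
    - [0,0.7,-0.5,0,0,0,1]
    - [0,0.7,-0.5,0,0,0,1]
    - [0,0.7,-0.5,0,0,0,1]
    - [0,0.7,-0.5,0,0,0,1]

```text
clock: 0.77
ee_pos: [359.1, -372.3, 303.7]
orientation: [0.574, 0.412, 0.575, -0.412]
force: [1.6, -0.9, 0.2]
opening: 85.7
```

Run:
```python
from h import *
delta([520,-150,300])
```

```text
t0.77 p [ 359.1 -372.3  303.7] q [ 0.97  0.35 -0.3   1.78  0.12  1.03 -0.62] F [ 1.6 -0.9  0.2] T [-0.   -0.05  0.01] op 85.7
tool z az -71.3 deg  y az 18.7 x [-0.  0. -1.]
delta world [160.9 222.3  -3.7] tool units [ 0.09  5.59 -3.98]
```

Request:
play_rows:
  series:
    - [0,0.7,-0.5,0,0,0,1]
    - [0,0.7,-0.5,0,0,0,1]
    - [0,0.7,-0.5,0,0,0,1]
    - [0,0.7,-0.5,0,0,0,1]
    - [0,0.7,-0.5,0,0,0,1]
    - [0,0.7,-0.5,0,0,0,1]
    - [0,0.6,-0.5,0,0,0,1]
    - [0,0,-0.8,0,0,0,1]

```text
clock: 1.43
ee_pos: [489.2, -147.8, 303.4]
orientation: [0.575, 0.413, 0.574, -0.411]
force: [1.3, 0.3, 0.7]
opening: 85.1
```

Run:
```python
from h import *
p=post(.14)
delta([p[0],p[1],300])
```

```text
t1.43 p [ 489.2 -147.8  303.4] q [ 0.52  0.34 -0.38  1.8   0.14  1.03 -1.16] F [1.3 0.3 0.7] T [-0.02 -0.06 -0.01] op 85.1
tool z az -71.2 deg  y az 18.8 x [ 0.003  0.001 -1.   ]
delta world [-59.3 402.3  -3.4] tool units [  0.09   1.83 -10.  ]
```

Request:
play_rows:
  series:
    - [0,0.2,-0.8,0,0,0,1]
    - [0,0.2,-0.8,0,0,0,1]
    - [0,0.2,-0.8,0,0,0,1]
    - [0,0.2,-0.8,0,0,0,1]
    - [0,0.1,-0.8,0,0,0,1]
    - [0,0.1,-0.8,0,0,0,1]
    - [0,0.1,-0.8,0,0,0,1]
    - [0,0.1,-0.8,0,0,0,1]

```text
clock: 2.1
ee_pos: [448.2, 109.7, 303.8]
orientation: [0.574, 0.412, 0.575, -0.412]
force: [0.8, 0.1, -0.4]
opening: 85.4
```

Request:
play_rows:
  series:
    - [0,0.1,-0.8,0,0,0,1]
    - [0,0.1,-0.8,0,0,0,1]
    - [0,0.1,-0.8,0,0,0,1]
    - [0,0.1,-0.8,0,0,0,1]
    - [0,0,0,-1,0,0,1]
    - [0,0,0,-1,0,0,1]
    - [0,0,0,-1,0,0,1]
    - [0,0,0,-1,0,0,1]

```text
clock: 2.77
ee_pos: [422.8, 234.9, 303.6]
orientation: [0.627, 0.327, 0.627, -0.327]
force: [-0.0, -0.0, 0.7]
opening: 85.3
```

Request:
play_rows:
  series:
    - [0,0,0,-1,0,0,-0.3]
    - [0,0,0,-1,0,0,-0.3]
    - [0,0,0,-1,0,0,-0.3]
    - [0,0,0,-1,0,0,-0.3]
    - [0,0,0,-1,0,0,-0.3]
    - [0,0,0,-1,0,0,-0.3]
    - [0,0,0,-1,0,0,-0.3]
    - [0,0,0,-1,0,0,-0.3]

```text
clock: 3.43
ee_pos: [423.0, 234.6, 303.6]
orientation: [0.693, 0.142, 0.693, -0.142]
force: [-0.6, -0.8, -0.2]
opening: 30.0
```

Run:
```python
from h import *
p=post(.14)
delta([p[0],p[1],200])
```

```text
t3.43 p [423.  234.6 303.6] q [-0.02  0.35 -0.73  1.86  0.26  1.04 -1.26] F [-0.6 -0.8 -0.2] T [ 0.05 -0.03 -0.01] op 30.0
tool z az -23.1 deg  y az 66.9 x [-0.001 -0.    -1.   ]
delta world [   7.    20.  -103.6] tool units [ 2.59  0.53 -0.04]
```

Request:
play_rows:
  series:
    - [0.6,0.5,0,0,0,0,-0.3]
    - [0.6,0,0,-1,0,0,-0.3]
    - [0.6,0,0,-1,0,0,-0.3]
    - [0.6,0,0,-1,0,0,-0.3]
    - [0,0,0,-1,0,0,-0.3]
    - [0,0,0,-1,0,0,-0.3]
    - [0,0,0,0,0,0,-0.3]

```text
clock: 4.02
ee_pos: [430.8, 252.9, 207.1]
orientation: [0.706, 0.019, 0.707, -0.02]
force: [0.2, -0.8, 0.2]
opening: 29.9
```

Run:
```python
from h import *
p=post(.14)
delta([p[0],p[1],104])
for n in("top","side"): cv2.imwrite(f"pics/{n}1.png",robot.read_camera(n))
a=cv2.imread("pics/top1.png")[165:250,200:310]
b=cv2.imread("pics/side1.png")[130:230,235:345]
cv2.imwrite("pics/t1z.png",cv2.resize(a,None,fx=7,fy=7,interpolation=cv2.INTER_CUBIC))
cv2.imwrite("pics/s1z.png",cv2.resize(b,None,fx=5,fy=5,interpolation=cv2.INTER_CUBIC))
```

```text
t4.02 p [430.8 252.9 207.1] q [-0.07  0.51 -0.76  1.96  0.45  0.86 -1.12] F [ 0.2 -0.8  0.2] T [0.01 0.04 0.02] op 29.9
tool z az -3.2 deg  y az 86.8 x [-0.002 -0.001 -1.   ]
delta world [  -0.8    1.7 -103.1] tool units [ 2.58  0.04 -0.02]
```

View pics/s1z.png

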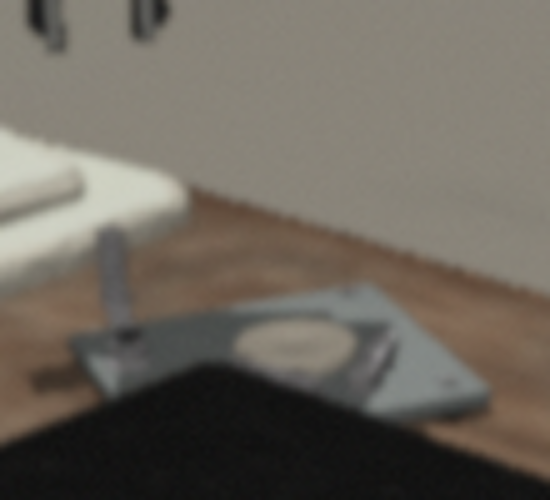

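View pics/t1z.png

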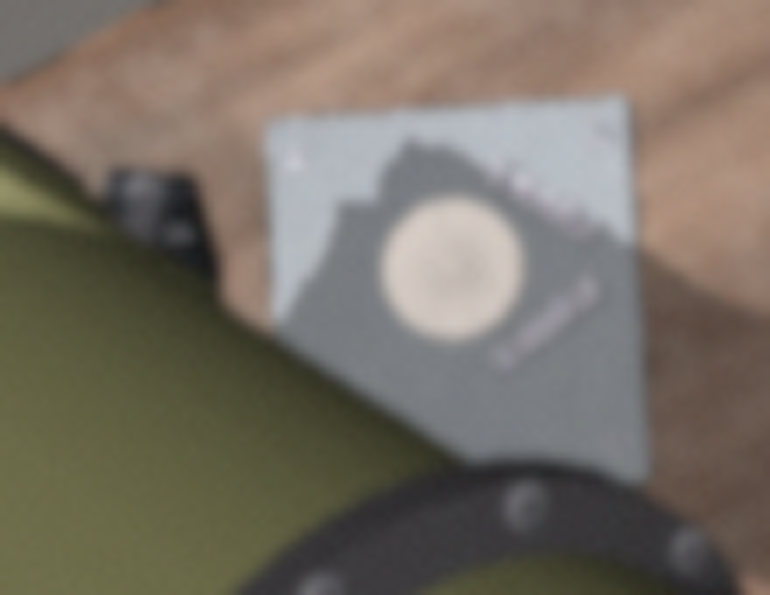

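Request:
play_rows:
  series:
    - [0.5,0,0,0,0,0,-0.3]
    - [0.5,0,0,0,0,0,-0.3]
    - [0.5,0,0,0,0,0,-0.3]
    - [0.3,0,0,0,0,0,-0.3]
    - [0,0,0,0,0,0,-0.3]

```text
clock: 4.53
ee_pos: [430.3, 252.4, 134.1]
orientation: [0.706, 0.021, 0.708, -0.022]
force: [-0.5, 0.0, -0.0]
opening: 30.0
```

Run:
```python
from h import *
p=post(.14)
delta([p[0],p[1],104])
for n in("side",): cv2.imwrite(f"pics/{n}2.png",robot.read_camera(n))
b=cv2.imread("pics/side2.png")[130:230,235:345]
cv2.imwrite("pics/s2z.png",cv2.resize(b,None,fx=5,fy=5,interpolation=cv2.INTER_CUBIC))
```

```text
t4.53 p [430.3 252.4 134.1] q [-0.14  0.6  -0.66  2.03  0.57  0.7  -1.23] F [-0.5  0.  -0. ] T [ 0.03 -0.02 -0.01] op 30.0
tool z az -3.5 deg  y az 86.5 x [-0.003 -0.002 -1.   ]
delta world [ -0.4   2.2 -30.1] tool units [ 0.75  0.06 -0.01]
```

View pics/s2z.png

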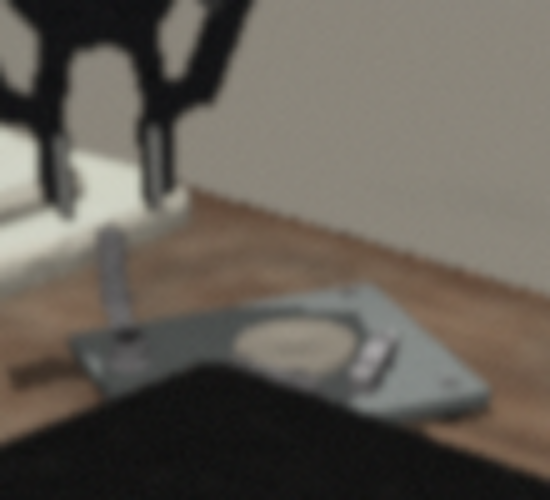

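Request:
play_rows:
  series:
    - [0.4,0,0,0,0,0,-0.3]
    - [0.4,0.1,0,0,0,0,-0.3]
    - [0,0,0,0,0,0,-0.3]
    - [0,0,0,0,0,0,-0.3]

```text
clock: 4.92
ee_pos: [431.3, 257.5, 104.6]
orientation: [0.707, 0.021, 0.707, -0.021]
force: [0.5, -0.6, 0.4]
opening: 29.9
```

Run:
```python
from h import *
p=post(.14)
delta([p[0],p[1],104])
for n in("side",): cv2.imwrite(f"pics/{n}3.png",robot.read_camera(n))
b=cv2.imread("pics/side3.png")[130:230,235:345]
cv2.imwrite("pics/s3z.png",cv2.resize(b,None,fx=5,fy=5,interpolation=cv2.INTER_CUBIC))
```

```text
t4.92 p [431.3 257.5 104.6] q [-0.18  0.65 -0.62  2.05  0.63  0.63 -1.29] F [ 0.5 -0.6  0.4] T [-0.03 -0.02  0.04] op 29.9
tool z az -3.3 deg  y az 86.7 x [ 0.  0. -1.]
delta world [-1.4 -2.9 -0.6] tool units [ 0.01 -0.07 -0.03]
```

View pics/s3z.png

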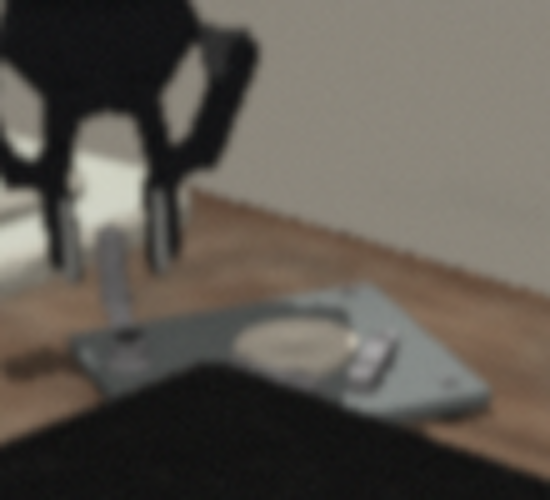

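Request:
play_rows:
  series:
    - [0.2,-0.07,0,0,0,0,-0.53]
    - [0,0,0,0,0,0,-0.53]
    - [0,0,0,0,0,0,-0.53]
    - [0,0,0,0,0,0,-0.53]

```text
clock: 5.3
ee_pos: [431.2, 254.2, 96.2]
orientation: [0.707, 0.021, 0.707, -0.021]
force: [0.5, 0.3, -0.4]
opening: 20.2
```

Run:
```python
from h import *
p=post(.14)
delta([p[0],p[1],96])
```

```text
t5.30 p [431.2 254.2  96.2] q [-0.19  0.66 -0.6   2.06  0.65  0.61 -1.3 ] F [ 0.5  0.3 -0.4] T [ 0.02 -0.01 -0.03] op 20.2
tool z az -3.4 deg  y az 86.6 x [ 0.  0. -1.]
delta world [-1.3  0.4 -0.2] tool units [ 0.    0.01 -0.03]
```

Request:
play_rows:
  series:
    - [0,0,0.06,0,0,0,-0.53]
    - [0,0,0.05,0.5,0,0,-0.53]
    - [0,0,0.05,0.5,0,0,-0.53]
    - [0,0,0.04,0.5,0,0,-0.53]
    - [0,0,0.04,0.5,0,0,-0.53]
    - [0,0,0.04,0.5,0,0,-0.53]

```text
clock: 5.8
ee_pos: [440.3, 252.6, 95.8]
orientation: [0.701, 0.082, 0.703, -0.084]
force: [-7.5, -1.1, 6.7]
opening: 19.8
```

```bash
cat >> h.py <<'E'
def arc():
    s,m=st(); c,sn=np.cos(ST[2]),np.sin(ST[2]); pv=s2w(ST,[[-20,-55,0]])[0,:2]
    d=s['ee_pos'][:2]-pv; r=np.hypot(*d); ds=np.array([c*d[0]+sn*d[1],-sn*d[0]+c*d[1]])
    a=np.arctan2(ds[1],-ds[0]); t=m[:,2]; F=s['force']
    taz=np.arctan2(m[1,2],m[0,2]); atool=np.pi/2-(taz-ST[2])
    print("r %.1f a_tcp %.3f a_tool %.3f  Fz(tool) %.1f Fy %.1f  a_post~%.3f"%(r,a,atool,F@t,F@m[:,1],a-(s['opening']/2-6)/48))
E
python3 - <<'E'
from h import *
arc()
E
```

```text
t5.80 p [440.3 252.6  95.8] q [-0.2   0.66 -0.56  2.04  0.6   0.61 -1.41] F [-7.5 -1.1  6.7] T [-0.28  1.59  0.04] op 19.8
tool z az -13.5 deg  y az 76.5 x [-0.003 -0.002 -1.   ]
r 47.8 a_tcp 0.361 a_tool 0.325  Fz(tool) -7.0 Fy -2.8  a_post~0.280
```

Request:
play_rows:
  series:
    - [-0.08,0,0,0,0,0,-0.53]
    - [0,0,0.02,0.25,0,0,-0.53]
    - [0,0,0.02,0.25,0,0,-0.53]

```text
clock: 6.05
ee_pos: [441.7, 252.4, 98.7]
orientation: [0.699, 0.094, 0.702, -0.096]
force: [-7.2, -0.1, 2.4]
opening: 20.3
```

Run:
```python
from h import *
arc()
```

```text
t6.05 p [441.7 252.4  98.7] q [-0.2   0.65 -0.55  2.04  0.58  0.62 -1.43] F [-7.2 -0.1  2.4] T [-0.1   1.52  0.04] op 20.3
tool z az -15.4 deg  y az 74.6 x [-0.004 -0.002 -1.   ]
r 47.9 a_tcp 0.390 a_tool 0.359  Fz(tool) -7.0 Fy -2.0  a_post~0.303
```

Request:
play_rows:
  series:
    - [0,0,0.04,0.5,0,0,-0.53]
    - [0,0,0.04,0.5,0,0,-0.53]
    - [0,0,0.04,0.5,0,0,-0.53]
    - [0,0,0.04,0.5,0,0,-0.53]
    - [0,0,0.04,0.5,0,0,-0.53]
    - [0,0,0.04,0.5,0,0,-0.53]
    - [0,0,0.04,0.5,0,0,-0.53]
    - [0,-0.02,0.04,0.5,0,0,-0.53]

```text
clock: 6.72
ee_pos: [452.9, 247.0, 98.6]
orientation: [0.679, 0.191, 0.682, -0.193]
force: [-6.8, 0.7, 1.2]
opening: 20.1
```

Run:
```python
from h import *
arc()
```

```text
t6.72 p [452.9 247.   98.6] q [-0.23  0.64 -0.48  2.02  0.51  0.6  -1.61] F [-6.8  0.7  1.2] T [0.35 1.45 0.04] op 20.1
tool z az -31.4 deg  y az 58.6 x [-0.004 -0.001 -1.   ]
r 47.7 a_tcp 0.652 a_tool 0.639  Fz(tool) -6.1 Fy -2.9  a_post~0.567
```

Request:
play_rows:
  series:
    - [0,0,0.045,0.5,0,0,-0.53]
    - [0,0,0.045,0.5,0,0,-0.53]
    - [0,0,0.045,0.5,0,0,-0.53]
    - [0,0,0.045,0.5,0,0,-0.53]
    - [0,0,0.045,0.5,0,0,-0.53]
    - [0,0,0.045,0.5,0,0,-0.53]
    - [0,0,0.045,0.5,0,0,-0.53]
    - [0,-0.02,0.045,0.5,0,0,-0.53]

```text
clock: 7.38
ee_pos: [463.6, 238.2, 98.7]
orientation: [0.646, 0.284, 0.649, -0.285]
force: [-6.8, 3.1, -1.2]
opening: 20.1
```

Run:
```python
from h import *
arc()
for n in("side","top"): cv2.imwrite(f"pics/{n}4.png",robot.read_camera(n))
b=cv2.imread("pics/side4.png")[130:230,235:345]
a=cv2.imread("pics/top4.png")[165:250,200:310]
cv2.imwrite("pics/z4.png",np.vstack([cv2.resize(x,(550,300),interpolation=cv2.INTER_CUBIC) for x in (a[:60],b[40:])]))
```

```text
t7.38 p [463.6 238.2  98.7] q [-0.26  0.64 -0.4   2.01  0.43  0.59 -1.78] F [-6.8  3.1 -1.2] T [0.68 1.4  0.  ] op 20.1
tool z az -47.4 deg  y az 42.6 x [-0.004 -0.    -1.   ]
r 48.0 a_tcp 0.941 a_tool 0.918  Fz(tool) -6.9 Fy -2.9  a_post~0.856
```

View pics/z4.png

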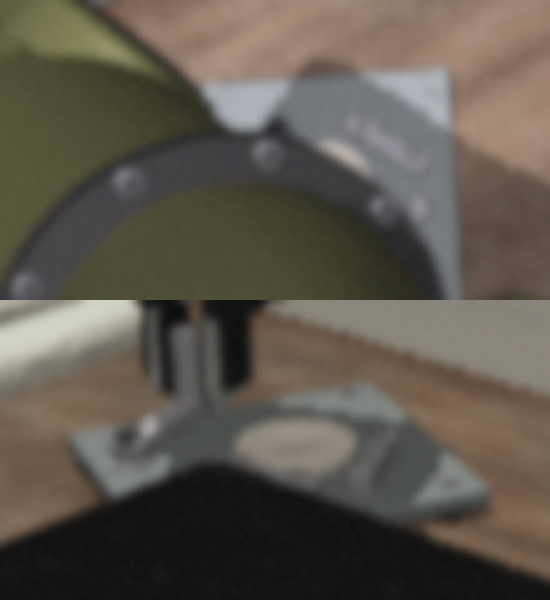

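Request:
play_rows:
  series:
    - [0,0,0.045,0.5,0,0,-0.53]
    - [0,0,0.045,0.5,0,0,-0.53]
    - [0,0,0.045,0.5,0,0,-0.53]
    - [0,0,0.045,0.5,0,0,-0.53]
    - [0,0,0.045,0.5,0,0,-0.53]
    - [0,0,0.045,0.5,0,0,-0.53]
    - [0,0,0.045,0.5,0,0,-0.53]
    - [0,-0.02,0.03,0.5,0,0,-0.53]

```text
clock: 8.15
ee_pos: [471.2, 227.2, 98.6]
orientation: [0.6, 0.371, 0.603, -0.372]
force: [-5.6, 5.1, -1.2]
opening: 20.0
```

Run:
```python
from h import *
arc()
```

```text
t8.15 p [471.2 227.2  98.6] q [-0.28  0.63 -0.33  2.    0.36  0.57 -1.96] F [-5.6  5.1 -1.2] T [ 0.92  1.14 -0.05] op 20.0
tool z az -63.4 deg  y az 26.6 x [-0.004  0.001 -1.   ]
r 48.3 a_tcp 1.220 a_tool 1.197  Fz(tool) -7.0 Fy -2.7  a_post~1.137
```

Request:
play_rows:
  series:
    - [0,0,0.022,0.25,0,0,-0.53]
    - [0,0,0.022,0.25,0,0,-0.53]
    - [0,0,0.022,0.25,0,0,-0.53]
    - [0,0,0.022,0.25,0,0,-0.53]
    - [0,0,0.022,0.25,0,0,-0.53]
    - [0,0,0.022,0.25,0,0,-0.53]
    - [0,0,0.022,0.25,0,0,-0.53]
    - [0,0,0.022,0.25,0,0,-0.53]

```text
clock: 8.82
ee_pos: [473.8, 221.1, 98.6]
orientation: [0.573, 0.412, 0.576, -0.413]
force: [-6.8, 4.4, -2.0]
opening: 20.3
```

Run:
```python
from h import *
arc()
for n in("side",): cv2.imwrite(f"pics/{n}5.png",robot.read_camera(n))
b=cv2.imread("pics/side5.png")[165:230,235:345]
cv2.imwrite("pics/z5.png",cv2.resize(b,None,fx=7,fy=7,interpolation=cv2.INTER_CUBIC))
```

```text
t8.82 p [473.8 221.1  98.6] q [-0.29  0.62 -0.29  2.    0.32  0.56 -2.04] F [-6.8  4.4 -2. ] T [0.91 1.43 0.01] op 20.3
tool z az -71.3 deg  y az 18.7 x [-0.004  0.001 -1.   ]
r 48.5 a_tcp 1.358 a_tool 1.335  Fz(tool) -6.3 Fy -5.1  a_post~1.271
```

View pics/z5.png

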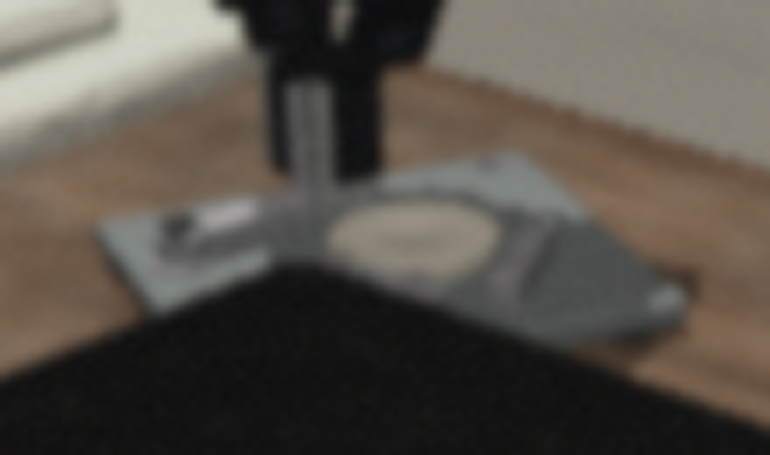

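Request:
play_rows:
  series:
    - [0,-0.01,0.022,0.25,0,0,-0.53]
    - [0,-0.01,0.022,0.25,0,0,-0.53]
    - [0,0,0.022,0.25,0,0,-0.53]
    - [0,0,0.022,0.25,0,0,-0.53]
    - [0,0,0.022,0.25,0,0,-0.53]

```text
clock: 9.28
ee_pos: [474.8, 217.1, 98.7]
orientation: [0.555, 0.437, 0.557, -0.437]
force: [-5.3, 5.2, -4.1]
opening: 20.1
```

Run:
```python
from h import *
arc()
```

```text
t9.28 p [474.8 217.1  98.7] q [-0.3   0.62 -0.27  2.01  0.29  0.55 -2.1 ] F [-5.3  5.2 -4.1] T [1.11 1.12 0.02] op 20.1
tool z az -76.3 deg  y az 13.7 x [-0.003  0.002 -1.   ]
r 48.5 a_tcp 1.443 a_tool 1.422  Fz(tool) -6.3 Fy -3.9  a_post~1.358
```

Request:
play_rows:
  series:
    - [0,-0.003,0.011,0.12,0,0,-0.53]
    - [0,-0.003,0.011,0.12,0,0,-0.53]
    - [0,-0.003,0.011,0.12,0,0,-0.53]

```text
clock: 9.53
ee_pos: [475.0, 215.9, 98.7]
orientation: [0.549, 0.444, 0.552, -0.444]
force: [-4.5, 5.9, -4.7]
opening: 20.0
```

Run:
```python
from h import *
arc()
for n in("side",): cv2.imwrite(f"pics/{n}6.png",robot.read_camera(n))
arc()
b=cv2.imread("pics/side6.png")[165:230,235:345]
cv2.imwrite("pics/z6.png",cv2.resize(b,None,fx=7,fy=7,interpolation=cv2.INTER_CUBIC))
```

```text
t9.53 p [475.  215.9  98.7] q [-0.3   0.62 -0.26  2.01  0.28  0.55 -2.11] F [-4.5  5.9 -4.7] T [1.23 0.8  0.02] op 20.0
tool z az -77.7 deg  y az 12.3 x [-0.002  0.002 -1.   ]
r 48.4 a_tcp 1.469 a_tool 1.447  Fz(tool) -6.7 Fy -3.2  a_post~1.385
t9.58 p [475.1 215.8  98.7] q [-0.3   0.62 -0.26  2.01  0.28  0.55 -2.11] F [-3.8  6.  -3.8] T [ 1.1   0.94 -0.01] op 20.2
tool z az -77.8 deg  y az 12.2 x [-0.002  0.002 -1.   ]
r 48.4 a_tcp 1.470 a_tool 1.448  Fz(tool) -6.7 Fy -2.5  a_post~1.385
```

View pics/z6.png

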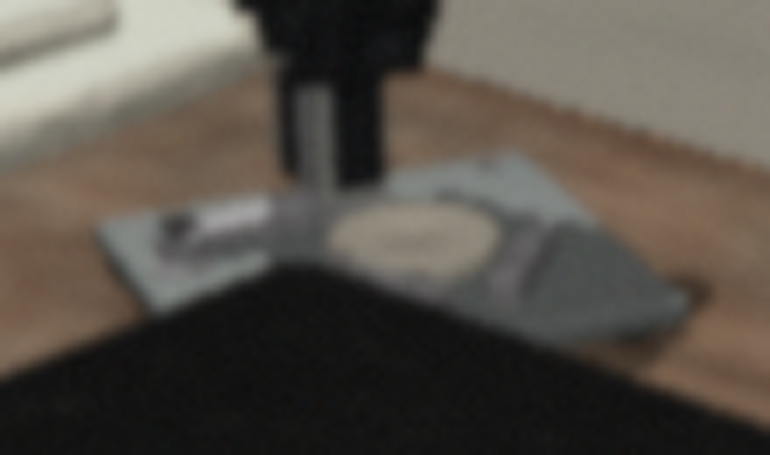

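```bash
cat >> h.py <<'E'
def disc(im):
    b=im[190:215,275:315].astype(float)  # BGR
    # disc is warm & bright vs. grey stage: red minus blue
    rb=np.clip(b[:,:,2]-b[:,:,0],0,None)
    m=(rb>8).astype(np.uint8); n,l,s,c=cv2.connectedComponentsWithStats(m)
    k=1+np.argmax(s[1:,4]); w=rb*(l==k); return (275+(w*np.arange(w.shape[1])).sum()/w.sum(),190+(w*np.arange(w.shape[0])[:,None]).sum()/w.sum(),s[k])
E
python3 - <<'E'
from h import *
for k in (0,1,2,3,4,5,6): print(disc(cv2.imread(f"pics/side{k}.png")))
print(proj("side",s2w(ST,[[-.5,9.9,18],[12,10,18]])))
E
```

```text
(np.float64(294.0695738354807), np.float64(198.39563924677898), array([  7,   3,  25,  12, 237], dtype=int32))
(np.float64(294.24719101123594), np.float64(198.5322006029049), array([  7,   3,  25,  12, 215], dtype=int32))
(np.float64(294.2866414277988), np.float64(198.5124391563007), array([  7,   3,  24,  12, 215], dtype=int32))
(np.float64(294.34297963558413), np.float64(198.5147374062165), array([  7,   3,  25,  12, 217], dtype=int32))
(np.float64(294.21199782844735), np.float64(198.5029858849077), array([  7,   3,  24,  12, 214], dtype=int32))
(np.float64(294.1737012987013), np.float64(198.5362554112554), array([  7,   4,  24,  11, 216], dtype=int32))
(np.float64(294.10179153094464), np.float64(198.5173724212812), array([  7,   4,  24,  11, 214], dtype=int32))
[[294.08386142 197.94463532]
 [296.19693675 200.04396185]]
```

Request:
play_rows:
  series:
    - [0,-0.003,0.02,0.22,0,0,-0.53]
    - [0,-0.003,0.02,0.22,0,0,-0.53]
    - [0,-0.003,0.02,0.22,0,0,-0.53]
    - [0,-0.003,0.02,0.22,0,0,-0.53]
    - [0,-0.003,0.02,0.22,0,0,-0.53]

```text
clock: 10.0
ee_pos: [475.5, 212.3, 98.8]
orientation: [0.532, 0.465, 0.534, -0.464]
force: [-4.3, 6.6, -4.6]
opening: 20.0
```

Run:
```python
from h import *
arc()
i=robot.read_camera("side");cv2.imwrite(f"pics/side7.png",i);print(disc(i))
```

```text
t10.00 p [475.5 212.3  98.8] q [-0.31  0.62 -0.24  2.01  0.26  0.54 -2.16] F [-4.3  6.6 -4.6] T [1.47 0.71 0.02] op 20.0
tool z az -82.2 deg  y az 7.8 x [-0.001  0.003 -1.   ]
r 48.4 a_tcp 1.544 a_tool 1.524  Fz(tool) -7.2 Fy -3.4  a_post~1.460
(np.float64(295.177304964539), np.float64(199.05929078014185), array([  8,   4,  24,  12, 209], dtype=int32))
```

```bash
cat >> h.py <<'E'
def dpos(uv,ref=(294.15,198.5)):
    A=proj("side",s2w(ST,[[-.5,9.9,18],[9.5,9.9,18],[-.5,19.9,18]])); J=np.c_[A[1]-A[0],A[2]-A[0]]/10
    return (np.linalg.solve(J,np.array(uv[:2])-ref)).round(1)
E
python3 - <<'E'
from h import *
print(dpos((295.18,199.06)))
E
```

```text
[3.8 0.9]
```

Request:
play_rows:
  series:
    - [0,-0.003,0.016,0.2,0,0,-0.53]
    - [0,-0.003,0.016,0.2,0,0,-0.53]
    - [0,-0.003,0.016,0.2,0,0,-0.53]
    - [0,-0.003,0.016,0.2,0,0,-0.53]

```text
clock: 10.38
ee_pos: [475.7, 209.8, 98.8]
orientation: [0.519, 0.48, 0.521, -0.479]
force: [-2.5, 7.7, -6.3]
opening: 20.0
```

Run:
```python
from h import *
arc()
i=robot.read_camera("side");cv2.imwrite(f"pics/side8.png",i);d=disc(i);print(d,dpos(d))
```

```text
t10.38 p [475.7 209.8  98.8] q [-0.31  0.62 -0.22  2.01  0.25  0.54 -2.2 ] F [-2.5  7.7 -6.3] T [ 1.49  0.42 -0.01] op 20.0
tool z az -85.3 deg  y az 4.7 x [-0.001  0.003 -1.   ]
r 48.3 a_tcp 1.594 a_tool 1.580  Fz(tool) -7.9 Fy -1.8  a_post~1.511
(np.float64(295.7143269786251), np.float64(199.39283651068746), array([  8,   5,  25,  11, 206], dtype=int32)) [5.9 1.3]
```

Request:
play_rows:
  series:
    - [0.01,-0.003,0.012,0.15,0,0,-0.53]
    - [0,-0.003,0.012,0.15,0,0,-0.53]
    - [0,-0.003,0.012,0.15,0,0,-0.53]

```text
clock: 10.68
ee_pos: [475.7, 208.6, 98.7]
orientation: [0.511, 0.488, 0.513, -0.486]
force: [-2.4, 6.8, -3.0]
opening: 19.8
```

Run:
```python
from h import *
arc()
i=robot.read_camera("side");cv2.imwrite(f"pics/side9.png",i);d=disc(i);print(d,dpos(d))
```

```text
t10.68 p [475.7 208.6  98.7] q [-0.32  0.61 -0.21  2.02  0.24  0.53 -2.22] F [-2.4  6.8 -3. ] T [1.49 0.41 0.01] op 19.8
tool z az -87.1 deg  y az 2.9 x [-0.     0.004 -1.   ]
r 48.3 a_tcp 1.619 a_tool 1.611  Fz(tool) -6.9 Fy -2.0  a_post~1.538
(np.float64(295.96315158777713), np.float64(199.56890353505094), array([  9,   5,  24,  11, 199], dtype=int32)) [7.  1.4]
```

Request:
play_rows:
  series:
    - [0,-0.003,0.012,0.13,0,0,-0.53]
    - [0,-0.003,0.01,0.13,0,0,-0.53]

```text
clock: 10.9
ee_pos: [475.7, 207.8, 98.7]
orientation: [0.507, 0.493, 0.509, -0.491]
force: [-1.9, 8.8, -4.7]
opening: 19.8
```

Run:
```python
from h import *
arc()
i=robot.read_camera("side");cv2.imwrite(f"pics/side10.png",i);d=disc(i);print(d,dpos(d))
```

```text
t10.90 p [475.7 207.8  98.7] q [-0.32  0.61 -0.21  2.02  0.23  0.53 -2.23] F [-1.9  8.8 -4.7] T [ 1.58  0.35 -0.  ] op 19.8
tool z az -88.2 deg  y az 1.8 x [ 0.     0.004 -1.   ]
r 48.2 a_tcp 1.637 a_tool 1.629  Fz(tool) -8.8 Fy -1.6  a_post~1.556
(np.float64(296.15602836879435), np.float64(199.7668825161887), array([  9,   5,  24,  12, 195], dtype=int32)) [8.2 1.4]
```

Request:
play_rows:
  series:
    - [0,-0.003,0.01,0.12,0,0,-0.53]

```text
clock: 11.03
ee_pos: [475.7, 207.4, 98.7]
orientation: [0.505, 0.495, 0.507, -0.493]
force: [-0.7, 8.1, -3.9]
opening: 20.3
```

Run:
```python
from h import *
arc()
```

```text
t11.03 p [475.7 207.4  98.7] q [-0.32  0.61 -0.21  2.02  0.23  0.53 -2.23] F [-0.7  8.1 -3.9] T [ 1.53  0.24 -0.02] op 20.3
tool z az -88.6 deg  y az 1.4 x [ 0.001  0.004 -1.   ]
r 48.2 a_tcp 1.644 a_tool 1.637  Fz(tool) -8.1 Fy -0.5  a_post~1.558
```

Request:
play_rows:
  series:
    - [0,-0.003,0.01,0.12,0,0,-0.53]

```text
clock: 11.12
ee_pos: [475.7, 207.0, 98.8]
orientation: [0.503, 0.497, 0.505, -0.495]
force: [-1.1, 7.1, -4.7]
opening: 20.4
```

Run:
```python
from h import *
arc()
i=robot.read_camera("side");cv2.imwrite(f"pics/side11.png",i);d=disc(i);print(d,dpos(d))
```

```text
t11.12 p [475.7 207.   98.8] q [-0.32  0.61 -0.2   2.02  0.23  0.53 -2.24] F [-1.1  7.1 -4.7] T [1.58 0.25 0.02] op 20.4
tool z az -89.1 deg  y az 0.9 x [ 0.001  0.004 -1.   ]
r 48.2 a_tcp 1.652 a_tool 1.646  Fz(tool) -7.1 Fy -1.0  a_post~1.564
(np.float64(296.216875), np.float64(199.835), array([  9,   5,  24,  12, 190], dtype=int32)) [8.6 1.4]
```

Request:
play_rows:
  series:
    - [0,-0.003,0.01,0.1,0,0,-0.53]

```text
clock: 11.25
ee_pos: [475.7, 206.7, 98.8]
orientation: [0.501, 0.499, 0.503, -0.497]
force: [-0.2, 8.4, -4.6]
opening: 20.0
```

Run:
```python
from h import *
arc()
```

```text
t11.25 p [475.7 206.7  98.8] q [-0.32  0.61 -0.2   2.02  0.22  0.53 -2.24] F [-0.2  8.4 -4.6] T [1.55 0.09 0.02] op 20.0
tool z az -89.5 deg  y az 0.5 x [ 0.001  0.004 -1.   ]
r 48.2 a_tcp 1.659 a_tool 1.652  Fz(tool) -8.3 Fy -0.1  a_post~1.576
```

Request:
play_rows:
  series:
    - [0,-0.003,0.01,0.1,0,0,-0.53]

```text
clock: 11.33
ee_pos: [475.7, 206.3, 98.8]
orientation: [0.5, 0.501, 0.501, -0.498]
force: [0.3, 8.8, -4.7]
opening: 19.8
```

Run:
```python
from h import *
arc()
i=robot.read_camera("side");cv2.imwrite(f"pics/side12.png",i);d=disc(i);print(d,dpos(d))
```

```text
t11.33 p [475.7 206.3  98.8] q [-0.32  0.61 -0.2   2.02  0.22  0.53 -2.25] F [ 0.3  8.8 -4.7] T [ 1.79  0.14 -0.01] op 19.8
tool z az -89.9 deg  y az 0.1 x [ 0.001  0.004 -1.   ]
r 48.2 a_tcp 1.668 a_tool 1.660  Fz(tool) -8.7 Fy 0.3  a_post~1.586
(np.float64(296.41569123695035), np.float64(200.01391964568174), array([  9,   6,  24,  11, 188], dtype=int32)) [9.7 1.5]
```

Request:
play_rows:
  series:
    - [0,-0.003,0.01,0.1,0,0,-0.53]

```text
clock: 11.47
ee_pos: [475.6, 206.1, 98.8]
orientation: [0.498, 0.503, 0.499, -0.5]
force: [-1.1, 9.3, -5.0]
opening: 20.4
```

Run:
```python
from h import *
arc()
```

```text
t11.47 p [475.6 206.1  98.8] q [-0.32  0.61 -0.2   2.02  0.22  0.53 -2.25] F [-1.1  9.3 -5. ] T [ 1.88  0.07 -0.02] op 20.4
tool z az -90.3 deg  y az -0.3 x [ 0.001  0.005 -1.   ]
r 48.1 a_tcp 1.671 a_tool 1.666  Fz(tool) -9.3 Fy -1.2  a_post~1.584
```

Request:
play_rows:
  series:
    - [0,-0.003,0.01,0.1,0,0,-0.53]

```text
clock: 11.55
ee_pos: [475.6, 206.0, 98.8]
orientation: [0.496, 0.505, 0.498, -0.501]
force: [-0.6, 8.9, -5.2]
opening: 20.2
```

Run:
```python
from h import *
arc()
i=robot.read_camera("side");cv2.imwrite(f"pics/side13.png",i);d=disc(i);print(d,dpos(d))
```

```text
t11.55 p [475.6 206.   98.8] q [-0.32  0.61 -0.2   2.02  0.22  0.52 -2.26] F [-0.6  8.9 -5.2] T [2.01 0.08 0.  ] op 20.2
tool z az -90.7 deg  y az -0.7 x [ 0.002  0.005 -1.   ]
r 48.1 a_tcp 1.675 a_tool 1.673  Fz(tool) -8.9 Fy -0.7  a_post~1.589
(np.float64(296.44220300992635), np.float64(200.02881844380403), array([  9,   6,  24,  11, 186], dtype=int32)) [9.8 1.5]
```

Request:
play_rows:
  series:
    - [0,0,0.008,0.05,0,0,-0.53]
    - [0,0,0,0,0,0,-0.53]

```text
clock: 11.77
ee_pos: [475.6, 205.8, 98.8]
orientation: [0.495, 0.506, 0.497, -0.502]
force: [-1.2, 10.4, -5.8]
opening: 19.8
```

Run:
```python
from h import *
arc()
```

```text
t11.77 p [475.6 205.8  98.8] q [-0.32  0.61 -0.2   2.02  0.22  0.52 -2.26] F [-1.2 10.4 -5.8] T [ 1.9   0.08 -0.04] op 19.8
tool z az -90.9 deg  y az -0.9 x [ 0.002  0.005 -1.   ]
r 48.1 a_tcp 1.678 a_tool 1.677  Fz(tool) -10.4 Fy -1.3  a_post~1.597
```

Request:
play_rows:
  series:
    - [0,0,0.008,0.05,0,0,-0.53]
    - [0,0,0,0,0,0,-0.53]

```text
clock: 11.93
ee_pos: [475.6, 205.6, 98.8]
orientation: [0.494, 0.506, 0.496, -0.503]
force: [-0.3, 10.1, -5.4]
opening: 20.5
```

Run:
```python
from h import *
arc()
i=robot.read_camera("side");cv2.imwrite(f"pics/side14.png",i);d=disc(i);print(d,dpos(d))
```

```text
t11.93 p [475.6 205.6  98.8] q [-0.32  0.61 -0.19  2.02  0.22  0.52 -2.26] F [-0.3 10.1 -5.4] T [2.02 0.09 0.04] op 20.5
tool z az -91.1 deg  y az -1.1 x [ 0.002  0.005 -1.   ]
r 48.1 a_tcp 1.682 a_tool 1.680  Fz(tool) -10.0 Fy -0.5  a_post~1.593
(np.float64(296.49137380191695), np.float64(200.026517571885), array([  9,   6,  24,  11, 187], dtype=int32)) [9.8 1.6]
```

Request:
play_rows:
  series:
    - [0,0,0.01,0.04,0,0,-0.53]
    - [0,0,0.01,0.04,0,0,-0.53]
    - [0,0,0,0,0,0,-0.53]

```text
clock: 12.23
ee_pos: [475.6, 205.3, 98.8]
orientation: [0.493, 0.508, 0.495, -0.504]
force: [-0.7, 11.6, -6.8]
opening: 19.9
```

Run:
```python
from h import *
arc()
```

```text
t12.23 p [475.6 205.3  98.8] q [-0.32  0.61 -0.19  2.02  0.21  0.52 -2.26] F [-0.7 11.6 -6.8] T [ 2.28  0.09 -0.01] op 19.9
tool z az -91.4 deg  y az -1.4 x [ 0.002  0.006 -1.   ]
r 48.1 a_tcp 1.689 a_tool 1.685  Fz(tool) -11.6 Fy -1.0  a_post~1.607
```

Request:
play_rows:
  series:
    - [0,0,0.01,0.04,0,0,-0.53]
    - [0,0,0,0,0,0,-0.53]

```text
clock: 12.4
ee_pos: [475.6, 205.2, 98.8]
orientation: [0.492, 0.509, 0.494, -0.505]
force: [0.5, 12.2, -5.8]
opening: 19.7
```

Run:
```python
from h import *
arc()
i=robot.read_camera("side");cv2.imwrite(f"pics/side15.png",i);d=disc(i);print(d,dpos(d))
```

```text
t12.40 p [475.6 205.2  98.8] q [-0.32  0.61 -0.19  2.02  0.21  0.52 -2.26] F [ 0.5 12.2 -5.8] T [ 2.41  0.09 -0.03] op 19.7
tool z az -91.5 deg  y az -1.5 x [ 0.002  0.006 -1.   ]
r 48.1 a_tcp 1.691 a_tool 1.688  Fz(tool) -12.2 Fy 0.1  a_post~1.610
(np.float64(296.5110754414125), np.float64(200.0166934189406), array([  9,   6,  24,  11, 185], dtype=int32)) [9.8 1.6]
```

Request:
play_rows:
  series:
    - [0,0,0.01,0.04,0,0,-0.53]
    - [0,0,0.01,0.04,0,0,-0.53]
    - [0,0,0,0,0,0,-0.53]

```text
clock: 12.7
ee_pos: [475.5, 204.9, 98.8]
orientation: [0.491, 0.51, 0.493, -0.506]
force: [-0.6, 13.8, -8.2]
opening: 20.3
```

Run:
```python
from h import *
arc()
```

```text
t12.70 p [475.5 204.9  98.8] q [-0.32  0.61 -0.19  2.02  0.21  0.52 -2.27] F [-0.6 13.8 -8.2] T [ 2.68  0.09 -0.01] op 20.3
tool z az -91.8 deg  y az -1.8 x [ 0.002  0.007 -1.   ]
r 48.0 a_tcp 1.697 a_tool 1.693  Fz(tool) -13.7 Fy -1.0  a_post~1.610
```

Request:
play_rows:
  series:
    - [0,0,0.01,0.04,0,0,-0.53]
    - [0,0,0,0,0,0,-0.53]

```text
clock: 12.87
ee_pos: [475.5, 204.8, 98.9]
orientation: [0.49, 0.511, 0.493, -0.506]
force: [-1.1, 15.3, -7.8]
opening: 20.0
```

Run:
```python
from h import *
arc()
i=robot.read_camera("side");cv2.imwrite(f"pics/side16.png",i);d=disc(i);print(d,dpos(d))
arc()
```

```text
t12.87 p [475.5 204.8  98.9] q [-0.32  0.61 -0.19  2.02  0.21  0.52 -2.27] F [-1.1 15.3 -7.8] T [2.88 0.1  0.04] op 20.0
tool z az -92.0 deg  y az -2.0 x [ 0.002  0.007 -1.   ]
r 48.1 a_tcp 1.699 a_tool 1.695  Fz(tool) -15.2 Fy -1.6  a_post~1.616
(np.float64(296.5014605647517), np.float64(200.00259655955858), array([  9,   6,  24,  11, 183], dtype=int32)) [9.7 1.7]
t12.92 p [475.5 204.7  98.8] q [-0.32  0.61 -0.19  2.02  0.21  0.52 -2.27] F [-0.4 14.3 -7.5] T [ 2.86  0.09 -0.01] op 20.0
tool z az -92.0 deg  y az -2.0 x [ 0.002  0.007 -1.   ]
r 48.0 a_tcp 1.700 a_tool 1.695  Fz(tool) -14.2 Fy -0.9  a_post~1.616
```

Request:
play_rows:
  series:
    - [0,0,0.01,0.04,0,0,-0.53]
    - [0,0,0.008,0.03,0,0,-0.53]
    - [0,0,0,0,0,0,-0.53]

```text
clock: 13.17
ee_pos: [475.5, 204.5, 98.9]
orientation: [0.489, 0.512, 0.492, -0.507]
force: [-0.7, 14.6, -8.0]
opening: 19.9
```

Run:
```python
from h import *
arc()
i=robot.read_camera("side");cv2.imwrite(f"pics/side17.png",i);d=disc(i);print(d,dpos(d))
arc()
b=i[165:230,235:345]
cv2.imwrite("pics/z17.png",cv2.resize(b,None,fx=7,fy=7,interpolation=cv2.INTER_CUBIC))
```

```text
t13.17 p [475.5 204.5  98.9] q [-0.32  0.61 -0.19  2.02  0.21  0.52 -2.27] F [-0.7 14.6 -8. ] T [ 3.15  0.12 -0.01] op 19.9
tool z az -92.2 deg  y az -2.2 x [ 0.002  0.008 -1.   ]
r 48.0 a_tcp 1.705 a_tool 1.700  Fz(tool) -14.5 Fy -1.3  a_post~1.623
(np.float64(296.44107313957204), np.float64(200.06228042159054), array([  9,   6,  24,  11, 188], dtype=int32)) [10.   1.4]
t13.22 p [475.5 204.5  98.9] q [-0.32  0.61 -0.19  2.02  0.21  0.52 -2.27] F [-0.2 16.2 -7.6] T [ 3.16  0.14 -0.04] op 20.1
tool z az -92.2 deg  y az -2.2 x [ 0.002  0.008 -1.   ]
r 48.0 a_tcp 1.705 a_tool 1.700  Fz(tool) -16.2 Fy -0.8  a_post~1.621
```

View pics/z17.png

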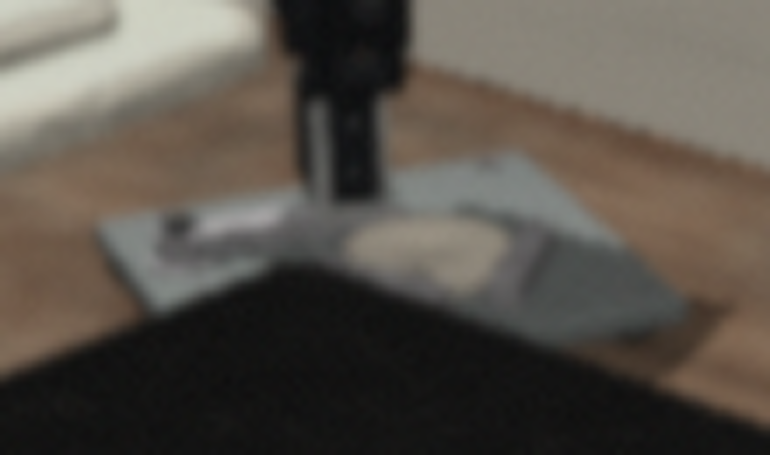

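Request:
play_rows:
  series:
    - [0,0,0.012,0.04,0,0,-0.53]
    - [0,0,0,0,0,0,-0.53]
    - [0,0,0,0,0,0,-0.53]

```text
clock: 13.47
ee_pos: [475.5, 204.3, 98.9]
orientation: [0.488, 0.513, 0.491, -0.508]
force: [-0.4, 16.3, -8.6]
opening: 19.8
```

Run:
```python
from h import *
arc()
i=robot.read_camera("top");cv2.imwrite(f"pics/top18.png",i)
arc()
b=i[165:250,200:310]
cv2.imwrite("pics/z18.png",cv2.resize(b,None,fx=7,fy=7,interpolation=cv2.INTER_CUBIC))
```

```text
t13.47 p [475.5 204.3  98.9] q [-0.32  0.61 -0.19  2.02  0.21  0.52 -2.27] F [-0.4 16.3 -8.6] T [ 3.31  0.17 -0.  ] op 19.8
tool z az -92.4 deg  y az -2.4 x [ 0.003  0.008 -1.   ]
r 48.0 a_tcp 1.709 a_tool 1.702  Fz(tool) -16.2 Fy -1.1  a_post~1.627
t13.52 p [475.5 204.3  98.9] q [-0.32  0.61 -0.19  2.02  0.21  0.52 -2.27] F [-0.4 16.1 -8.6] T [ 3.29  0.14 -0.04] op 19.6
tool z az -92.4 deg  y az -2.4 x [ 0.003  0.008 -1.   ]
r 48.0 a_tcp 1.708 a_tool 1.702  Fz(tool) -16.0 Fy -1.1  a_post~1.629
```

View pics/z18.png

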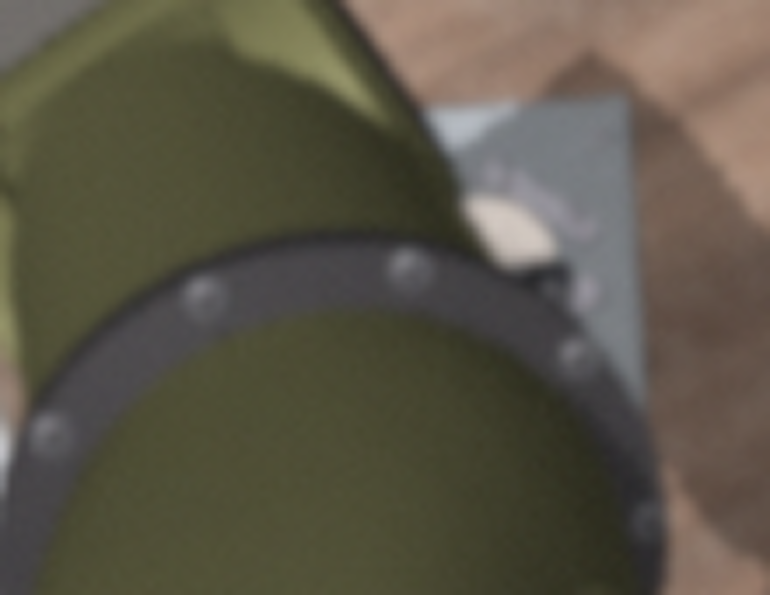

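Request:
play_rows:
  series:
    - [0,0,-0.04,0,0,0,-0.53]
    - [0,0,-0.04,0,0,0,-0.53]
    - [0,0,-0.04,0,0,0,-0.3]
    - [0,0,-0.02,0,0,0,-0.3]
    - [0,0,0,0,0,0,-0.3]
    - [0,0,0,0,0,0,-0.3]

```text
clock: 14.02
ee_pos: [475.5, 203.4, 98.8]
orientation: [-0.489, -0.511, -0.488, 0.511]
force: [-0.3, 0.6, -0.1]
opening: 29.8
```

Run:
```python
from h import *
arc()
i=robot.read_camera("side");cv2.imwrite(f"pics/side19.png",i)
d=disc(i);print(d,dpos(d))
b=i[165:230,235:345]
cv2.imwrite("pics/z19.png",cv2.resize(b,None,fx=7,fy=7,interpolation=cv2.INTER_CUBIC))
```

```text
t14.02 p [475.5 203.4  98.8] q [-0.33  0.61 -0.18  2.02  0.21  0.53 -2.28] F [-0.3  0.6 -0.1] T [ 0.02  0.   -0.01] op 29.8
tool z az -92.6 deg  y az -2.6 x [ 0. -0. -1.]
r 48.1 a_tcp 1.728 a_tool 1.707  Fz(tool) -0.5 Fy -0.3  a_post~1.543
(np.float64(296.3912488022996), np.float64(200.02363462152667), array([  9,   6,  24,  11, 186], dtype=int32)) [9.7 1.4]
```

View pics/z19.png

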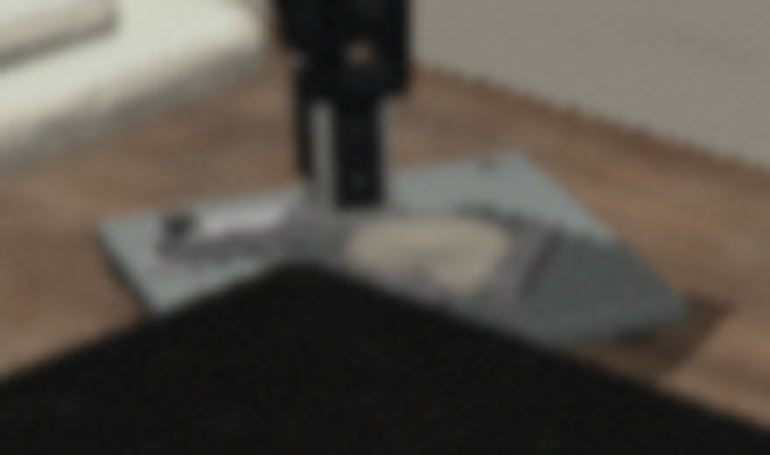

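Request:
play_rows:
  series:
    - [0,0,0,0,0,0,-0.3]
    - [0,0,0,0,0,0,-0.3]
    - [-0.3,0,0,0,0,0,-0.3]
    - [-0.6,0,0,0,0,0,-0.3]
    - [-0.8,0,0,0,0,0,-0.3]
    - [-0.8,0,0,0,0,0,-0.3]
    - [-0.8,0,0.3,0,0,0,-0.3]
    - [-0.5,0,0.6,0,0,0,-0.3]

```text
clock: 14.73
ee_pos: [474.2, 170.6, 253.9]
orientation: [0.49, 0.512, 0.49, -0.508]
force: [1.0, 0.0, -0.6]
opening: 30.3
```

Request:
play_rows:
  series:
    - [0,0,0.8,0,0,0,-0.3]
    - [0,0,0.8,0,0,0,-0.3]
    - [0,0,0.8,0,0,0,-0.3]
    - [0,0,0.8,0,0,0,-0.3]
    - [0,0,0.8,0,0,0,-0.3]
    - [0,0,0.8,0,0,0,-0.3]
    - [0,0,0.5,0,0,0,-0.3]
    - [0,0,0,0,0,0,-0.3]

```text
clock: 15.4
ee_pos: [463.5, -49.0, 250.6]
orientation: [-0.487, -0.512, -0.486, 0.514]
force: [0.2, -0.2, 1.0]
opening: 29.9
```

Run:
```python
from h import *
arc()
i=robot.read_camera("top");cv2.imwrite(f"pics/top20.png",i)
b=i[165:250,215:310]
cv2.imwrite("pics/z20.png",cv2.resize(b,None,fx=7,fy=7,interpolation=cv2.INTER_CUBIC))
```

```text
t15.40 p [463.5 -49.  250.6] q [ 0.2   0.32 -0.2   1.98  0.09  0.85 -1.67] F [ 0.2 -0.2  1. ] T [ 0.01  0.04 -0.04] op 29.9
tool z az -93.0 deg  y az -3.0 x [-0.001 -0.002 -1.   ]
r 258.1 a_tcp 3.092 a_tool 1.713  Fz(tool) 0.2 Fy 0.2  a_post~2.906
```

View pics/z20.png

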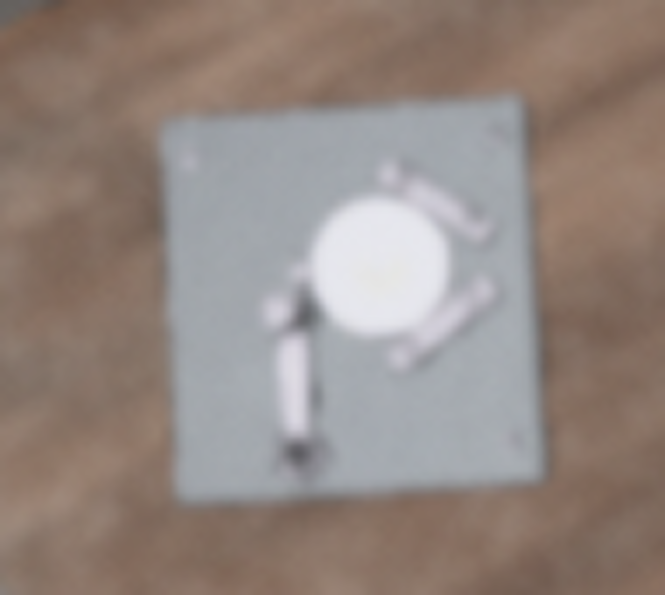

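Request:
play_rows:
  series:
    - [0,0,-0.8,0,0,0,-0.3]
    - [0,0,-0.8,0,0,0,-0.3]
    - [0,0,-0.8,0,0,0,-0.3]
    - [0,0,-0.8,0,0,0,-0.3]
    - [0,0,-0.8,0,0,0,-0.3]
    - [0,0,-0.8,0,0,0,-0.3]
    - [0,0,-0.8,0,0,0,-0.3]
    - [0,0,-0.4,0,0,0,-0.3]

```text
clock: 16.12
ee_pos: [473.9, 201.7, 250.9]
orientation: [0.489, 0.51, 0.491, -0.509]
force: [0.8, 1.0, 0.1]
opening: 30.0
```

Run:
```python
from h import *
p=post(1.615);print(p)
delta([p[0],p[1]-1,100])
```

```text
[475.46304801 208.8223589   40.        ]
t16.12 p [473.9 201.7 250.9] q [-0.26  0.39 -0.26  1.87  0.12  0.9  -2.19] F [0.8 1.  0.1] T [-0.04  0.02 -0.01] op 30.0
tool z az -92.3 deg  y az -2.3 x [ 0.     0.003 -1.   ]
delta world [   1.5    6.2 -150.9] tool units [ 3.77  0.03 -0.14]
```

Request:
play_rows:
  series:
    - [0.8,0.03,-0.14,0,0,0,-0.3]
    - [0.8,0,0,0,0,0,-0.3]
    - [0.5,0,0,0,0,0,-0.3]
    - [0.5,0,0,0,0,0,-0.3]
    - [0,0,0,0,0,0,-0.3]

```text
clock: 16.53
ee_pos: [474.2, 202.0, 143.5]
orientation: [-0.488, -0.509, -0.49, 0.513]
force: [-0.9, 0.1, -0.2]
opening: 29.9
```

Run:
```python
from h import *
p=post(1.615)
delta([p[0],p[1]-1,100])
i=robot.read_camera("side");cv2.imwrite(f"pics/side21.png",i)
b=i[145:225,235:345]
cv2.imwrite("pics/z21.png",cv2.resize(b,None,fx=7,fy=7,interpolation=cv2.INTER_CUBIC))
```

```text
t16.53 p [474.2 202.  143.5] q [-0.3   0.54 -0.22  1.98  0.19  0.64 -2.26] F [-0.9  0.1 -0.2] T [-0.03  0.03  0.  ] op 29.9
tool z az -92.5 deg  y az -2.5 x [-0.006 -0.002 -1.   ]
delta world [  1.2   5.8 -43.5] tool units [ 1.09  0.03 -0.15]
```

View pics/z21.png

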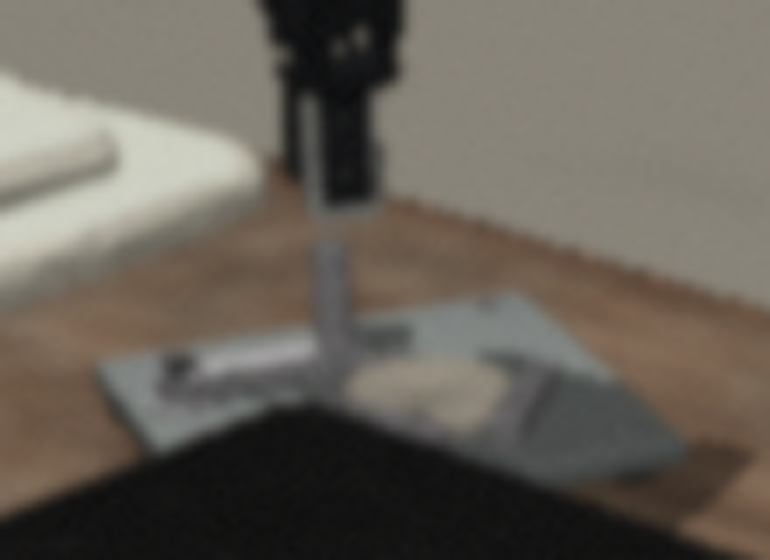

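Request:
play_rows:
  series:
    - [0,0.03,-0.15,0,0,0,-0.3]
    - [0,0,0,0,0,0,-0.3]

```text
clock: 16.75
ee_pos: [478.7, 209.4, 148.1]
orientation: [0.489, 0.512, 0.489, -0.51]
force: [0.4, 1.2, -0.1]
opening: 30.1
```

Run:
```python
from h import *
p=post(1.615)
delta([p[0],p[1]-1,100])
```

```text
t16.75 p [478.7 209.4 148.1] q [-0.31  0.54 -0.22  1.97  0.19  0.65 -2.26] F [ 0.4  1.2 -0.1] T [-0.    0.   -0.03] op 30.1
tool z az -92.5 deg  y az -2.5 x [ 0.002  0.002 -1.   ]
delta world [ -3.3  -1.6 -48.1] tool units [ 1.2  -0.08  0.05]
```

Position good within the gap; descend.

Request:
play_rows:
  series:
    - [0.4,-0.08,0.04,0,0,0,-0.3]
    - [0.4,0,0,0,0,0,-0.3]
    - [0.35,0,0,0,0,0,-0.3]
    - [0,0,0,0,0,0,-0.3]

```text
clock: 17.08
ee_pos: [474.4, 206.1, 100.1]
orientation: [-0.489, -0.511, -0.489, 0.511]
force: [-0.4, -0.4, -0.7]
opening: 30.0
```

Run:
```python
from h import *
arc()
p=post(1.615)
delta([p[0],p[1]-1,100])
i=robot.read_camera("side");cv2.imwrite(f"pics/side22.png",i)
b=i[145:225,235:345]
cv2.imwrite("pics/z22.png",cv2.resize(b,None,fx=7,fy=7,interpolation=cv2.INTER_CUBIC))
```

```text
t17.08 p [474.4 206.1 100.1] q [-0.33  0.61 -0.19  2.02  0.22  0.53 -2.29] F [-0.4 -0.4 -0.7] T [-0.02  0.04 -0.01] op 30.0
tool z az -92.6 deg  y az -2.6 x [-0.001 -0.    -1.   ]
r 46.8 a_tcp 1.672 a_tool 1.706  Fz(tool) 0.4 Fy -0.4  a_post~1.485
t17.08 p [474.4 206.1 100.1] q [-0.33  0.61 -0.19  2.02  0.22  0.53 -2.29] F [-0.4 -0.4 -0.7] T [-0.02  0.04 -0.01] op 30.0
tool z az -92.6 deg  y az -2.6 x [-0.001 -0.    -1.   ]
delta world [ 1.1  1.7 -0.1] tool units [ 0.    0.03 -0.04]
```

View pics/z22.png

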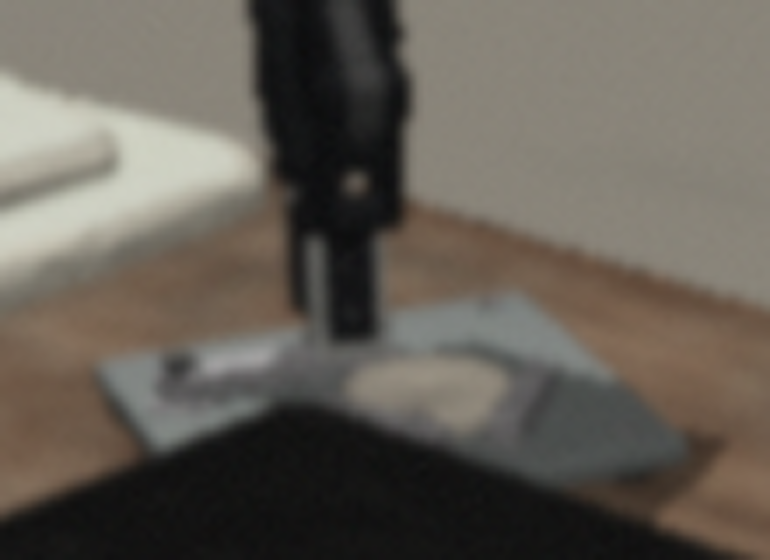

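Request:
play_rows:
  series:
    - [0,0.02,-0.06,0,0,0,-0.53]
    - [0,0,-0.06,-0.2,0,0,-0.53]
    - [0,0,-0.06,-0.5,0,0,-0.53]
    - [0,0,-0.045,-0.5,0,0,-0.53]
    - [0,0,-0.045,-0.5,0,0,-0.53]
    - [0,0,-0.045,-0.5,0,0,-0.53]
    - [0,0,-0.045,-0.5,0,0,-0.53]

```text
clock: 17.72
ee_pos: [475.4, 218.0, 101.1]
orientation: [0.536, 0.461, 0.534, -0.463]
force: [-0.3, -6.8, 6.1]
opening: 19.9
```

```bash
sed -i 's/a_post~%.3f"/a_post~%.3f (rev %.3f)"/; s/a-(s\[.opening.\]\/2-6)\/48))/a-(s["opening"]\/2-6)\/48,a+(s["opening"]\/2-6)\/48))/' h.py
python3 - <<'E'
from h import *
arc()
i=robot.read_camera("side");d=disc(i);print(d)
E
```

```text
t17.72 p [475.4 218.  101.1] q [-0.32  0.62 -0.24  2.    0.27  0.56 -2.18] F [-0.3 -6.8  6.1] T [-1.67  0.18 -0.04] op 19.9
tool z az -81.7 deg  y az 8.3 x [-0.001 -0.003 -1.   ]
r 49.2 a_tcp 1.427 a_tool 1.515  Fz(tool) 6.7 Fy -1.3  a_post~1.344 (rev 1.509)
(np.float64(296.5017577500799), np.float64(199.98434004474274), array([  9,   5,  24,  12, 188], dtype=int32))
```

Request:
play_rows:
  series:
    - [0,-0.01,-0.045,-0.5,0,0,-0.53]
    - [0,-0.01,-0.045,-0.5,0,0,-0.53]
    - [0,0,-0.045,-0.5,0,0,-0.53]
    - [0,0,-0.045,-0.5,0,0,-0.53]
    - [0,0,-0.045,-0.5,0,0,-0.53]
    - [0,0,-0.045,-0.5,0,0,-0.53]
    - [0,0,-0.045,-0.5,0,0,-0.53]
    - [0,0,-0.045,-0.5,0,0,-0.53]

```text
clock: 18.43
ee_pos: [470.5, 231.2, 100.8]
orientation: [0.595, 0.382, 0.594, -0.385]
force: [-1.0, -8.8, 4.1]
opening: 20.0
```

Run:
```python
from h import *
arc()
```

```text
t18.43 p [470.5 231.2 100.8] q [-0.29  0.63 -0.32  2.    0.35  0.57 -2.  ] F [-1.  -8.8  4.1] T [-1.72  0.3  -0.04] op 20.0
tool z az -65.7 deg  y az 24.3 x [-0.002 -0.005 -1.   ]
r 49.5 a_tcp 1.141 a_tool 1.236  Fz(tool) 7.6 Fy -4.6  a_post~1.057 (rev 1.224)
```

Request:
play_rows:
  series:
    - [0,-0.02,-0.045,-0.5,0,0,-0.53]
    - [0,-0.02,-0.045,-0.5,0,0,-0.53]
    - [0,-0.01,-0.045,-0.5,0,0,-0.53]
    - [0,0,-0.045,-0.5,0,0,-0.53]
    - [0,0,-0.045,-0.5,0,0,-0.53]
    - [0,0,-0.045,-0.5,0,0,-0.53]
    - [0,0,-0.045,-0.5,0,0,-0.53]
    - [0,0,-0.045,-0.5,0,0,-0.53]

```text
clock: 19.1
ee_pos: [461.8, 242.5, 100.8]
orientation: [0.642, 0.295, 0.641, -0.299]
force: [-0.0, -9.1, 2.2]
opening: 20.3
```

Run:
```python
from h import *
arc()
```

```text
t19.10 p [461.8 242.5 100.8] q [-0.27  0.63 -0.4   2.    0.43  0.59 -1.83] F [-0.  -9.1  2.2] T [-1.76 -0.2  -0.05] op 20.3
tool z az -49.7 deg  y az 40.3 x [-0.001 -0.005 -1.   ]
r 49.6 a_tcp 0.852 a_tool 0.957  Fz(tool) 7.0 Fy -5.9  a_post~0.766 (rev 0.939)
```

Request:
play_rows:
  series:
    - [0,-0.01,-0.045,-0.5,0,0,-0.53]
    - [0,-0.01,-0.045,-0.5,0,0,-0.53]
    - [0,0,-0.045,-0.5,0,0,-0.53]
    - [0,0,-0.045,-0.5,0,0,-0.53]
    - [0,0,-0.045,-0.5,0,0,-0.53]
    - [0,0,-0.045,-0.5,0,0,-0.53]
    - [0,0,-0.045,-0.5,0,0,-0.53]
    - [0,0,-0.045,-0.5,0,0,-0.53]

```text
clock: 19.77
ee_pos: [451.1, 251.6, 100.6]
orientation: [0.677, 0.203, 0.676, -0.207]
force: [2.2, -8.4, 0.8]
opening: 20.2
```

Run:
```python
from h import *
arc()
```

```text
t19.77 p [451.1 251.6 100.6] q [-0.25  0.64 -0.47  2.02  0.51  0.6  -1.65] F [ 2.2 -8.4  0.8] T [-1.73 -0.53  0.  ] op 20.2
tool z az -33.7 deg  y az 56.3 x [ 0.    -0.005 -1.   ]
r 50.8 a_tcp 0.572 a_tool 0.678  Fz(tool) 6.5 Fy -5.7  a_post~0.487 (rev 0.658)
```

Request:
play_rows:
  series:
    - [0,-0.03,-0.045,-0.5,0,0,-0.53]
    - [0,-0.03,-0.045,-0.5,0,0,-0.53]
    - [0,-0.02,-0.045,-0.5,0,0,-0.53]
    - [0,-0.01,-0.045,-0.5,0,0,-0.53]
    - [0,-0.01,-0.045,-0.5,0,0,-0.53]
    - [0,-0.01,-0.045,-0.5,0,0,-0.53]
    - [0,-0.01,-0.045,-0.5,0,0,-0.53]
    - [0,0,-0.045,-0.5,0,0,-0.53]

```text
clock: 20.43
ee_pos: [437.3, 256.2, 100.9]
orientation: [0.7, 0.109, 0.698, -0.108]
force: [6.6, -2.1, -6.6]
opening: 19.9
```

Request:
play_rows:
  series:
    - [0,-0.01,-0.045,-0.5,0,0,-0.53]
    - [0,-0.01,-0.045,-0.5,0,0,-0.53]
    - [0,0,-0.045,-0.5,0,0,-0.53]
    - [0,0,-0.045,-0.5,0,0,-0.53]
    - [0,0,0.05,0,0,0,-0.4]
    - [0,0,0.05,0,0,0,-0.3]
    - [0,0,0.05,0,0,0,-0.3]
    - [0,0,0,0,0,0,-0.3]

```text
clock: 21.1
ee_pos: [434.4, 257.1, 100.8]
orientation: [0.705, 0.061, 0.704, -0.06]
force: [0.7, 0.4, 0.4]
opening: 29.8
```

Run:
```python
from h import *
arc()
i=robot.read_camera("side");cv2.imwrite(f"pics/side23.png",i)
b=i[145:225,235:345]
cv2.imwrite("pics/z23.png",cv2.resize(b,None,fx=7,fy=7,interpolation=cv2.INTER_CUBIC))
```

```text
t21.10 p [434.4 257.1 100.8] q [-0.2   0.65 -0.59  2.05  0.61  0.62 -1.38] F [0.7 0.4 0.4] T [0.03 0.02 0.  ] op 29.8
tool z az -9.8 deg  y az 80.2 x [ 0.  0. -1.]
r 50.9 a_tcp 0.226 a_tool 0.261  Fz(tool) 0.7 Fy 0.5  a_post~0.041 (rev 0.412)
```

View pics/z23.png

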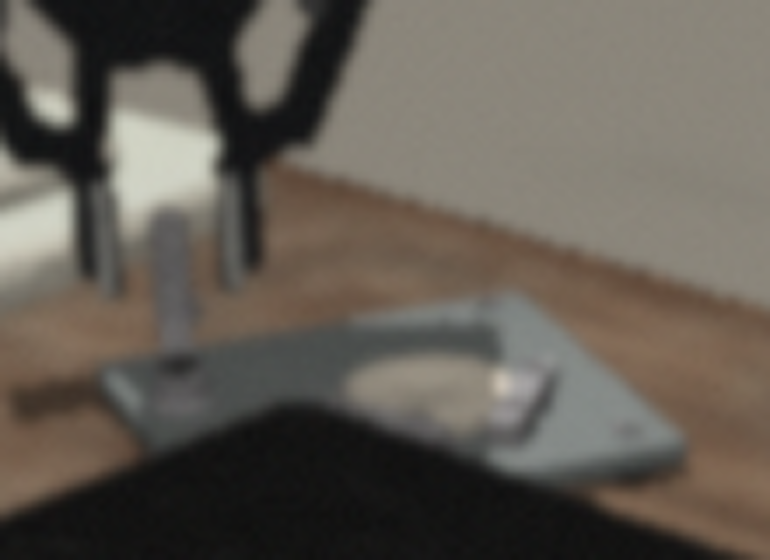

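Request:
play_rows:
  series:
    - [-0.3,0,0,0,0,0,-0.3]
    - [-0.6,0,0,0,0,0,-0.3]
    - [-0.8,0,0,0,0,0,-0.3]
    - [-0.8,0,0,0,0,0,-0.3]
    - [-0.8,0,0,0,0,0,-0.3]
    - [-0.5,-0.5,0.3,0,0,0,-0.3]
    - [0,-0.7,0.3,0,0,0,-0.3]
    - [0,-0.8,0.3,0,0,0,-0.3]

```text
clock: 21.82
ee_pos: [456.4, 172.9, 254.4]
orientation: [0.706, 0.06, 0.703, -0.058]
force: [0.3, -0.3, -1.0]
opening: 30.0
```

Request:
play_rows:
  series:
    - [0,-0.8,0.2,0,0,0,-0.3]
    - [0,-0.8,0.2,0,0,0,-0.3]
    - [0,-0.8,0,0,0,0,-0.3]
    - [0,-0.8,0,0,0,0,-0.3]
    - [0,-0.8,0,0,0,0,-0.3]
    - [0,-0.8,0,0,0,0,-0.3]
    - [0,-0.4,0,0,0,0,-0.3]
    - [0,0,0,0,0,0,-0.3]

```text
clock: 22.48
ee_pos: [435.2, -39.6, 252.3]
orientation: [0.704, 0.062, 0.705, -0.063]
force: [-0.8, -0.4, -0.2]
opening: 29.7
```

Run:
```python
from h import *
arc()
i=robot.read_camera("top");cv2.imwrite(f"pics/top24.png",i)
b=i[165:250,215:310]
cv2.imwrite("pics/z24.png",cv2.resize(b,None,fx=7,fy=7,interpolation=cv2.INTER_CUBIC))
```

```text
t22.48 p [435.2 -39.6 252.3] q [ 0.62  0.35 -0.79  2.04  0.32  0.88 -0.52] F [-0.8 -0.4 -0.2] T [ 0.   -0.    0.07] op 29.7
tool z az -10.1 deg  y az 79.9 x [-0.002 -0.002 -1.   ]
r 246.4 a_tcp -3.083 a_tool 0.267  Fz(tool) -0.7 Fy -0.5  a_post~-3.267 (rev -2.898)
```

View pics/z24.png

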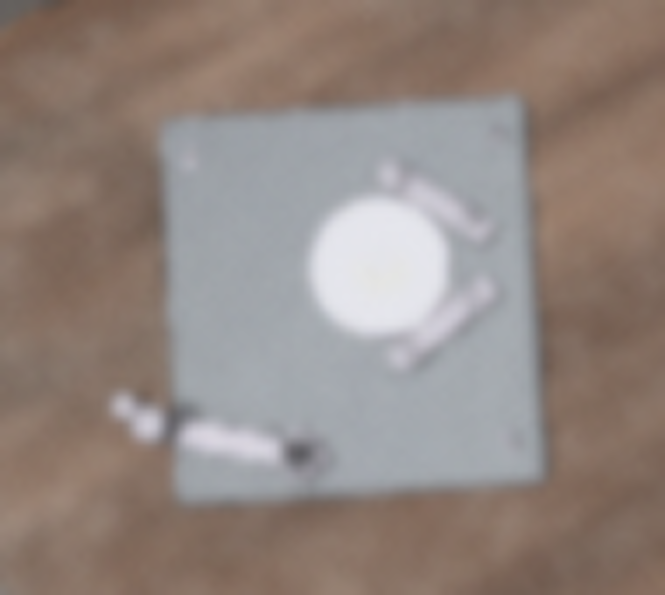

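View pics/top24.png

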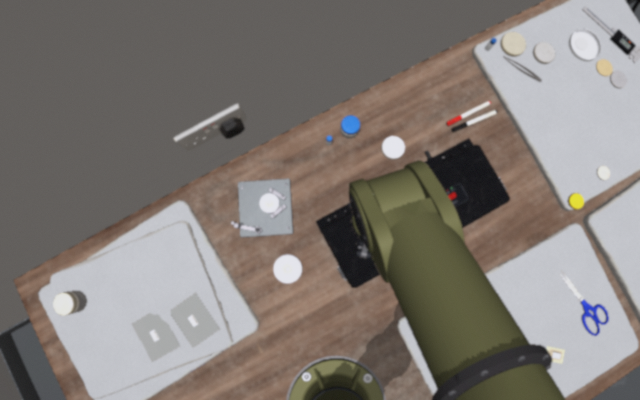

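Run:
```python
from h import *
def w2s(P,st=ST):
    d=P[:,:2]-st[:2];c,s=np.cos(st[2]),np.sin(st[2]);return np.c_[c*d[:,0]+s*d[:,1],-s*d[:,0]+c*d[:,1]]
for k in (0,20,24):
    g=cv2.imread(f"pics/top{k}.png").astype(float).min(2)[188:218,250:285]
    w=np.clip(g-190,0,40); l=cv2.connectedComponentsWithStats((w>0).astype(np.uint8)); j=1+np.argmax(l[2][1:,4]); w*=(l[1]==j)
    u=250+(w*np.arange(w.shape[1])).sum()/w.sum(); v=188+(w*np.arange(w.shape[0])[:,None]).sum()/w.sum()
    print(k,u,v,l[2][j],w2s(back("top",[[u,v]],18)))
```

```text
0 263.9564416612948 202.8510912607054 [  4   5  20  21 323] [[-0.60498691  9.92008714]]
20 269.11859909790394 202.64491023259927 [  8   3  23  23 370] [[12.30564978  9.63213874]]
24 269.0012987012987 202.67198515769945 [  9   4  22  22 363] [[12.00967464  9.58259693]]
```

Run:
```python
from h import *
a,b=[cv2.imread(f"pics/top{k}.png").astype(float).mean(2) for k in (20,24)]
for y in (195,199,203,207,210):
  print(a[y,256:284].round().astype(int)); print(b[y,256:284].round().astype(int))
```

```text
[167 166 168 168 170 178 193 209 221 226 230 231 231 232 232 230 229 226
 220 209 198 198 202 203 197 179 163 158]
[164 166 166 165 169 177 191 207 219 225 228 230 230 230 230 230 227 224
 219 206 197 195 201 202 194 178 161 158]
[167 167 171 184 210 226 232 232 233 232 233 233 232 232 232 232 232 232
 232 233 231 225 206 178 168 168 173 172]
[166 166 168 183 209 225 230 231 231 231 231 231 231 230 231 231 231 232
 231 231 230 222 200 173 165 166 169 171]
[182 193 197 208 225 231 232 232 231 231 231 229 229 230 230 229 230 231
 232 232 233 229 216 186 171 169 170 171]
[167 170 180 204 224 230 231 231 231 230 230 227 228 229 229 228 229 230
 230 231 231 227 211 180 168 167 167 170]
[174 152 136 151 190 221 230 232 232 232 232 232 231 231 231 231 231 232
 232 231 227 215 194 186 186 189 187 190]
[166 167 171 182 206 224 230 231 232 231 231 230 230 230 230 231 230 231
 231 231 226 213 193 184 187 186 185 188]
[164 122 103 115 137 168 199 218 225 229 231 232 232 232 232 231 229 228
 224 217 208 207 209 207 196 176 161 159]
[168 169 171 171 175 185 202 217 224 228 229 231 231 230 231 230 228 226
 224 215 206 204 206 205 195 174 158 157]
```

Run:
```python
from h import *
st(); print(robot.job_done())
```

```text
t22.53 p [435.8 -37.4 252.6] q [ 0.62  0.35 -0.79  2.04  0.32  0.88 -0.52] F [0.1 0.7 0.4] T [ 0.04 -0.    0.  ] op 29.7
tool z az -10.0 deg  y az 80.0 x [-0.001 -0.001 -1.   ]
the job is handed in; nothing more can be done
None
```

The disc is seated in the V, and the clip is back on the open side. I handed the job in at 22.5 s of the 72 s allowed.

- **Pressing:** I straddled the thumb post and swung the clip onto the disc. At the end the post took about 16–16.5 N, of which about 7 N is pivot friction. That puts about 6.5–7 N on the disc, within the 6–9 N aim and below 12 N. The pad force is worked out from the wrist readings, not measured directly.
- **Holding by itself:** I let go and moved the gripper right away for over 2 s. The top view then showed the disc against both bars, with the clip still on its edge.
- **Swinging clear:** I moved the clip back to about 0.22 rad from the stage's -x, close to where it started, and moved the arm away.
- **Last checks:** The top view puts the disc at (12.0, 9.6) mm in the stage's frame, against a seat of (12, 10). The jar, vial and white lid look unmoved in the last top view. The wrist reads no contact.

**Disagreements:**
- The disc reads 0.1–0.3 mm further towards -x than while the clip held it, which is about the resolution of the picture.
- The side camera gave only about 10 mm of disc travel where the top camera gave 12.6 mm. The black box partly hides the disc in the side view, so I trusted the top view.

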